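# Drift a stuck die insert out of its holder

## Task

The die insert is stuck in its holder and has to come out for regrinding. Push the die holder along the sloping bed of the knock-out stand until it sits square against both the side stop and the lower fence; then take the drift from its wooden block and push the insert out through the hole in the holder's back, so that it drops into the catch tray under the bed. Put the drift back upright in the middle hole of its block and leave the holder against the stops.

Things in the scene. Friction and masses are not known exactly. Their poses are not given: they have to be found in the camera images.
- knockout_stand: Fixed steel stand, base 170 x 190 mm. Origin: centre of the base's underside, on the bench; z up. Its catch tray, under the bed, is the rubber floor (12 mm above the bench) with a rim 24 mm high, inside 146 mm along x by 122 mm along y, centred on the origin.
- bed: The stand's sloping steel bed, 10 mm thick. Origin: on its upper face, centre of the square relief opening (42 mm, right through), 95 mm above the bench. z: the bed's normal, 30 degrees from vertical, leaning to the low edge; x: straight up the slope; y: level, along the fence. It reaches from -48 to +50 mm in x, -57 to +117 mm in y. Against both stops, the holder is centred on this origin.
- lower_fence (a point): Lower fence of the bed, a bar 14 mm high along the whole low edge. Point: on its guiding face (which looks to the bed's +x), at the bed's surface, 32 mm down the slope from the opening's centre. Axes as the bed's.
- side_stop (a point): Side stop on the bed, a bar 22 mm high and 60 mm long across the fence. Point: on its face (which looks to the bed's +y), at the bed's surface, 35 mm to the -y side of the opening's centre. Axes as the bed's.
- holder_center (a point): Loose steel die holder, a block 64 (x) by 70 (y) by 36 (z) mm, 0.65 to 0.95 kg, lying on the bed, axes as the bed's; this is its centre, half-way up. It starts resting on the lower fence, 15 to 50 mm short of the side stop, towards +y; pushing it along takes under 10 N. A plunger screw sticks out 9 mm from its upslope (+x) face. Pocket below: 28 mm square, 24 mm deep.
- die_holder: The same die holder; origin: centre of its underside; x up the slope, y along the fence, z along the bed's normal.
- access_hole (a point): Centre of the mouth of the round access hole in the die holder's upper face: 18 mm diameter, 12 mm deep, opening into the pocket. Axes as the holder's; the hole runs along -z, at right angles to the bed.
- insert_center (a point): Loose steel die insert, 26.5 x 26.5 x 22 mm, 0.1 kg, in the holder's pocket; this is its centre. Its back lies 13 mm below the mouth of the access hole. A spring plunger holds it: 8 to 18 N on its back moves it, and it drops free once the drift's tip is 27 to 36 mm below the mouth. The bed keeps it in until the holder is over the relief opening.
- drift_grip (a point): Loose steel hand drift, 143 mm long, 0.16 kg, standing upright in the middle hole of its block. Point: middle of its knurled handle (21 mm diameter, 62 mm long, between a 26 mm collar below and a 26 mm head above). z runs along the drift from tip to head. The collar's underside is 35 mm below this point, 30 mm above the block while it stands there.
- drift_tip (a point): Centre of the flat tip of the drift's shank (10 mm diameter, 70 mm long below the collar), 105 mm below the middle of the handle; axes as the drift's.
- drift_block_hole0 (a point): Centre of the mouth of the middle hole of the fixed wooden drift block (50 mm along x, 116 mm along y, 50 mm high), axes as the block's. Hole 15 mm diameter, 40 mm deep, straight down (z up); the drift stands on its floor. The two outer holes, 36 mm away along y, are too small for it.

How it is judged (in metres and radians):
On the way, in this order (a step that is already met when the one before it is completed fails the run):
1. the die holder lies on the bed against the side stop and the lower fence (within 3 mm, square within 3.5 degrees), the insert still in it (x of holder_center in the frame of bed between -0.003 and 0.003 m and y of holder_center in the frame of bed between -0.003 and 0.003 m and z of holder_center in the frame of bed between 0.014 and 0.021 m and angle between the x axis of die_holder and the x axis of bed, either way round below 0.06 rad and z of insert_center in the frame of die_holder above 0.008 m), for 0.2 s.
2. the drift's tip reaches through the access hole into the pocket and the insert is out of the holder, the holder still against the stops (x of drift_tip in the frame of die_holder between -0.009 and 0.009 m and y of drift_tip in the frame of die_holder between -0.009 and 0.009 m and z of drift_tip in the frame of die_holder below 0.03 m and x of holder_center in the frame of bed between -0.003 and 0.003 m and y of holder_center in the frame of bed between -0.003 and 0.003 m and z of holder_center in the frame of bed between 0.014 and 0.021 m and angle between the x axis of die_holder and the x axis of bed, either way round below 0.06 rad and z of insert_center in the frame of die_holder below -0.009 m), for 0.04 s.
At the end, for the whole second after the job is handed in: The insert lies in the catch tray (inside the rim, centre under 40 mm above the bench), the die holder lies on the bed within 3 mm of both stops and square within 3.5 degrees, at rest, and the drift stands in the middle hole of its block, tip at least 33 mm deep, within 11 degrees of upright (x of holder_center in the frame of bed between -0.003 and 0.003 m and y of holder_center in the frame of bed between -0.003 and 0.003 m and z of holder_center in the frame of bed between 0.014 and 0.021 m and angle between the x axis of die_holder and the x axis of bed, either way round below 0.06 rad and x of insert_center in the frame of knockout_stand between -0.073 and 0.073 m and y of insert_center in the frame of knockout_stand between -0.061 and 0.061 m and height (world z) of insert_center below 0.04 m and horizontal distance between drift_tip and drift_block_hole0 below 0.008 m and z of drift_tip in the frame of drift_block_hole0 below -0.033 m and angle between drift_grip's own z axis and vertical below 0.2 rad and linear speed of die_holder below 0.02 m/s); the robot touches nothing.
It also fails if it takes over 61 s, if anything falls off the work surface, if the arm or the gripper's body presses on something with over 40 N, if the wrist force passes 120 N, or if a joint passes its speed limit or range.

## Robot

A 6-joint arm with a two-finger parallel gripper is mounted at the origin on a cart in front of the work surface, level with it; the furniture and walls round the work are solid. World frame = base frame: x ahead of the robot, y to its left, z up, the work surface at z = 0. Lengths are in mm, angles in degrees, forces in N, time in s.
With the tool pointing down it reaches from about 275 to 975 mm from the base axis. Payload 8.4 kg.
Tool frame: the origin (TCP) lies midway between the tips of the shut fingers; the grasp point (between the pads) lies 19 mm behind it; x points along the fingers, y is the direction in which the jaws open and shut, and the axes are right-handed (so a half turn about x gives the same grasp; the last joint's range is limited). The gripper opens to 92 mm and grips with 3 to 60 N. Pads are 20 mm wide; open, the fingers measure 128 mm over their backs; the gripper's body (75 mm by 189 mm) begins 69 mm behind the grasp point.
Start: joints at [-72.731, 20.225, 93.587, -0, 66.188, -0.138], TCP at [186.966, -596.382, 178.883] pointing down, gripper open.
Joint ranges: [-150.9, 150.9], [-52.94, 120.26], [3.33, 152.33], [-74.26, 254.26], [0, 154.13], [-172.89, 172.89]. Speed limits (degrees/s): [127.2, 127.2, 159.86, 180, 180, 180].

## Interface

Orientations are given as a 3x3 rotation matrix whose columns are the frame's x, y, z axes.
In Python, from rig import env gives the robot as it stands. The module is installed in compiled form; this text tells all that it offers.
- The arm moves only by the tool arm_command, never from a script. Its argument "moves" is one flat list of numbers, 7 for each row, row after row: the shift along the tool's x, y, z as a fraction of full scale, then the turn, a rotation vector about the tool's x, y, z as a fraction of full scale, then the opening, from 0 (shut) to 1 (fully open). A call has 1 to 12 rows; each row is the pose to reach, as a shift and turn from the pose commanded when the call began, along the tool's axes at that moment, turning the shorter way round; what a row does not reach only later rows make up. Full scale, the value 1, is 20 cm for a shift and pi rad for a turn. A row lasts 1/10 s, in which the tool goes at most 50 mm and 8.59 degrees, less where a joint would pass 70% of its speed; a pose out of reach is approached as far as the arm can. A call with a number of a shift or a turn outside -1 to 1 is refused whole. A call with a gripper value outside its range is refused whole. The fingers move at their own pace and stop on an object; the grip force is fixed at half the most. Time passes only in rows, so rows that repeat a pose let the fingers close. It gives the time, the measured TCP pose, the force and the opening at its end, in the units of the state.
- env.read_state(): the state, without advancing time (a new reading comes with each control period).
- env.snapshot(name): name is "scene" or "top" or "wrist"; returns a dict with "pixels" (400x640x3 uint8, red, green, blue), "intrinsics" (3x3 intrinsics, pixels), "dist" ([k1, k2, p1, p2, k3] as OpenCV has them; the pictures are not rectified), "R" (3x3) and "t" (3): a world point X has camera coordinates R X + t; the wrist camera has in their place "tool_from_camera" (4x4, takes a point from camera to tool coordinates, whose origin is the TCP and whose axes are the tool frame's). Camera axes: x right, y down, z forward; pixel columns grow to the right and rows downward; lengths in mm; the calibration is good to about 2 mm. A picture is of the moment at which its call begins: read the wrist's pose just before it. There is no depth.
- env.job_done(): hands the job in, once; it reports no verdict.
The state is a dict: "time_s": time; "qpos": joint angles; "joint_velocities": joint speeds; "joint_torque": joint torques, N m; "tool_pos": TCP position; "eef_rot": TCP orientation; "force": force on the tool from outside, world axes, zero at the start; "torque": the same for the moment, N m; "opening": finger opening in mm.
Only numpy, scipy, OpenCV 4.12 (cv2) and the standard library are available. Lean on these libraries where they do the work, as an engineer would, in place of code of your own. Each camera call takes 0.05 s, during which the arm holds its last target.

## Working session

There is one attempt and no reset: what is moved stays moved. The work goes in short steps, Python scripts to look and compute and a tool call to move; the robot and the scene stay as the last step left them, time stands still between calls to the robot, and variables do not carry over. Pictures are saved under pics/ and viewed, and the job is handed in when it is done.

Besides the shell and the picture viewer there is one more tool, called after "Call:" as a command line: name --argument value ..., lists and objects as JSON in quotes. arm_command: Moves the arm, as the interface text tells. Shift numbers are shares of 20 cm and turn numbers shares of pi rad, none past 1 either way. Its arguments: {"type":"object","properties":{"moves":{"type":"array"}},"required":["moves"]}

```bash
ls; mkdir -p pics; python3 - <<'E'
from rig import env
import cv2,pickle
s=env.read_state(); print(s)
d={}
for n in ("scene","top","wrist"):
    a=env.snapshot(n); d[n]=a
    cv2.imwrite(f"pics/{n}0.png",a["pixels"][:,:,::-1])
    print(n,{k:v.tolist() if hasattr(v,'tolist') else v for k,v in a.items() if k!="pixels"})
d['state']=s
pickle.dump(d,open("s0.pkl","wb"))
E
```

```text
pics
{'time_s': 0.0, 'qpos': array([-7.27294865e+01,  2.02605952e+01,  9.36285103e+01, -2.08998358e-03,
        6.61886644e+01, -1.38043653e-01]), 'joint_velocities': array([ 0.05320061,  0.07468544, -0.00055316,  0.03581551, -0.08720503,
        0.10044783]), 'joint_torque': array([-1.43810566e-04, -5.93841505e+01, -3.34215260e+01,  6.97495323e-02,
        2.35172507e-02, -1.24423773e-04]), 'tool_pos': array([ 186.81002325, -595.8588148 ,  178.1885773 ]), 'eef_rot': array([[-4.34838972e-04,  2.99197083e-01, -9.54191237e-01],
       [ 1.28623371e-03, -9.54190370e-01, -2.99197398e-01],
       [-9.99999078e-01, -1.35741563e-03,  3.00817845e-05]]), 'force': array([ 0.35194724, -0.53587666,  0.37064605]), 'torque': array([-0.00715953,  0.04744834, -0.00536296]), 'opening': 92.12837489887961}
scene {'intrinsics': [[494.37406469720935, 0.0, 314.2364969797443], [0.0, 494.37406469720935, 204.2748525272173], [0.0, 0.0, 1.0]], 'dist': [0.0019114599968809128, 0.0, 0.0, 0.0, 0.0], 'R': [[-0.8336856001885381, -0.5521798135371251, 0.008110090035437969], [-0.3604775700568521, 0.5330090907416679, -0
[... 398 characters left out ...]
2956], [-0.9978451613500966, 0.023099257834438197, -0.061412199583619875], [0.06209335560059734, 0.030027132200380422, -0.9976185576271518]], 't': [-3.687370095333128, 593.9114519248931, 954.1120769300454]}
wrist {'intrinsics': [[281.45063949989554, 0.0, 317.19117295997324], [0.0, 281.45063949989554, 203.696775441746], [0.0, 0.0, 1.0]], 'dist': [-0.04266669379922621, 0.0, 0.0, 0.0, 0.0], 'tool_from_camera': [[1.9296704049971585e-05, -0.24126919705258587, 0.9704582289729096, -206.61793790693525], [0.9999985972096954, -0.0016207405362480222, -0.00042282236632290365, 0.5590289642860569], [0.0016748750032503405, 0.9704568757825937, 0.24126882732754507, -67.98880485144795], [0.0, 0.0, 0.0, 1.0]]}
```

View pics/scene0.png

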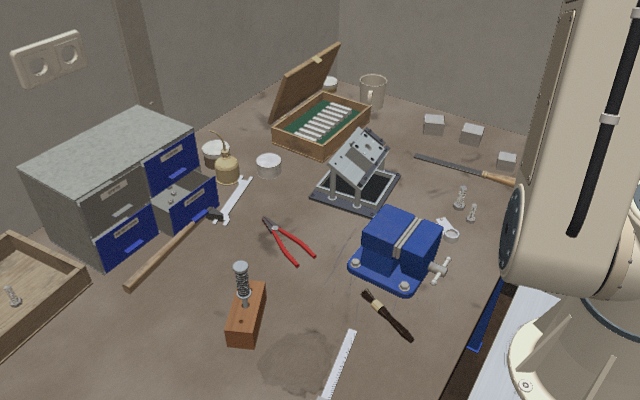

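View pics/top0.png

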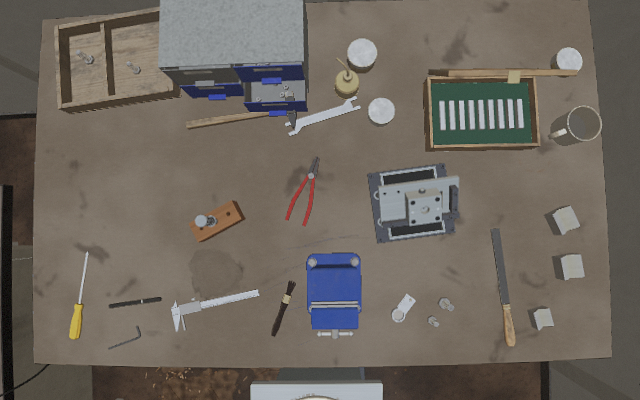

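View pics/wrist0.png

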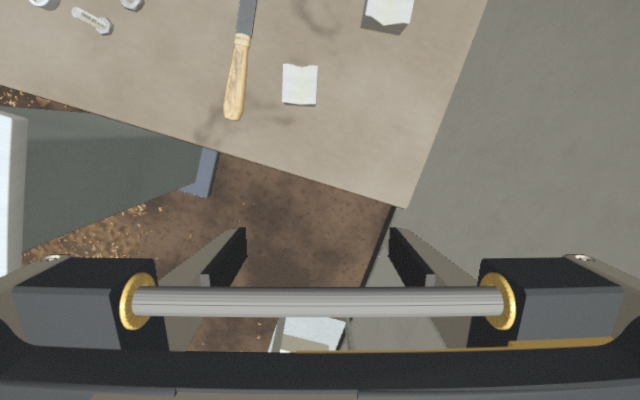

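```bash
python3 - <<'E'
import cv2
a=cv2.imread("pics/top0.png"); 
cv2.imwrite("pics/topc.png",cv2.resize(a[155:250,360:470],None,fx=7,fy=6.3,interpolation=cv2.INTER_CUBIC))
cv2.imwrite("pics/topd.png",cv2.resize(a[190:250,180:260],None,fx=8,fy=8,interpolation=cv2.INTER_CUBIC))
a=cv2.imread("pics/scene0.png")
cv2.imwrite("pics/scc.png",cv2.resize(a[120:220,305:405],None,fx=6,fy=6,interpolation=cv2.INTER_CUBIC))
cv2.imwrite("pics/scd.png",cv2.resize(a[255:355,210:290],None,fx=6,fy=6,interpolation=cv2.INTER_CUBIC))
E
```

```text
(no output)
```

View pics/topc.png

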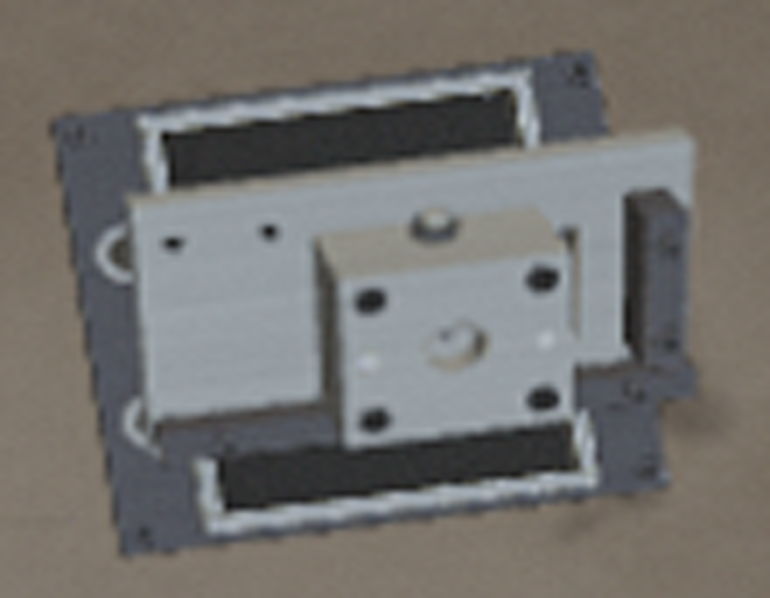

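View pics/scc.png

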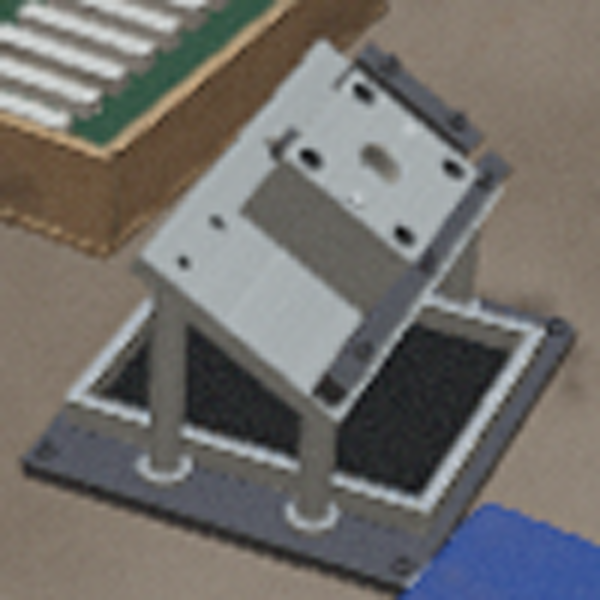

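View pics/topd.png

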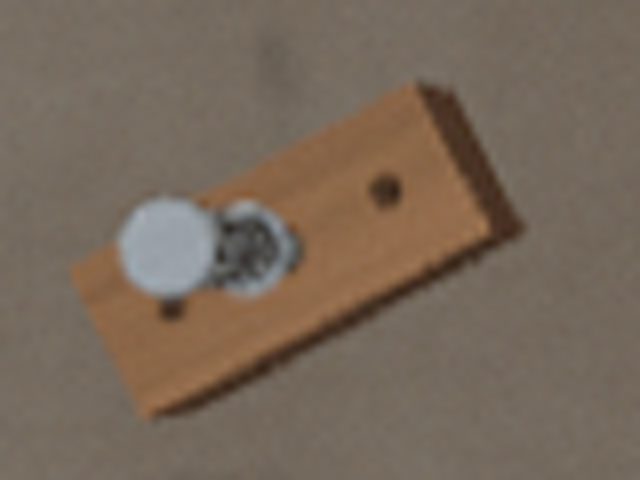

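View pics/scd.png

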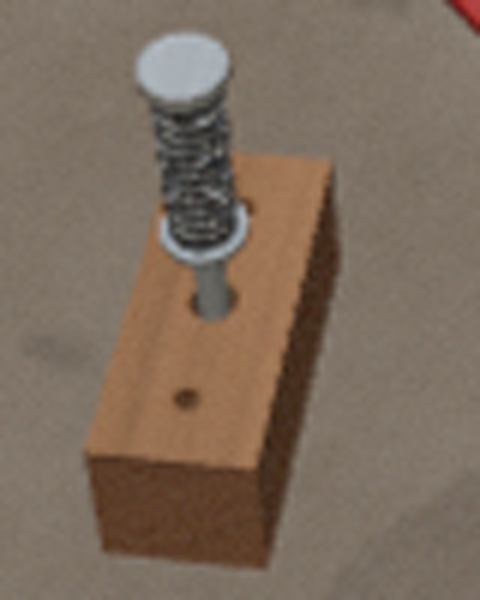

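```bash
cat > h.py <<'E'
import numpy as np, cv2, pickle
from scipy.optimize import least_squares
from scipy.spatial.transform import Rotation as Ro
def cam(sn,state=None):
    if "R" in sn: return dict(K=np.array(sn["intrinsics"]),d=np.array(sn["dist"]),R=np.array(sn["R"]),t=np.array(sn["t"]))
    T=np.eye(4);T[:3,:3]=state["eef_rot"];T[:3,3]=state["tool_pos"]
    M=np.linalg.inv(T@np.array(sn["tool_from_camera"]))
    return dict(K=np.array(sn["intrinsics"]),d=np.array(sn["dist"]),R=M[:3,:3],t=M[:3,3])
def proj(c,X):
    return cv2.projectPoints(np.asarray(X,float).reshape(-1,1,3),cv2.Rodrigues(c["R"])[0],c["t"],c["K"],c["d"])[0].reshape(-1,2)
def bedpose(p):
    x,y,yaw=p
    c,s=np.cos(np.radians(30)),.5
    R0=np.array([[c,0,-s],[0,1,0],[s,0,c]])
    return Ro.from_euler('z',yaw).as_matrix()@R0, np.array([x,y,95.])
def ray(c,uv):
    n=cv2.undistortPoints(np.array(uv,float).reshape(1,1,2),c["K"],c["d"]).ravel()
    o=-c["R"].T@c["t"]; return o,c["R"].T@np.array([n[0],n[1],1])
def onplane(c,uv,z):
    o,d=ray(c,uv); return o+d*(z-o[2])/d[2]
def box(x0,x1,y0,y1,z0,z1): 
    P=[np.array([x,y,z],float) for x in(x0,x1) for y in(y0,y1) for z in(z0,z1)]
    return [(P[i],P[j]) for i in range(8) for j in range(i+1,8) if np.sum(P[i]!=P[j])==1]
def draw(img,c,segs,R,o,col,sc,off):
    for a,b in segs:
        p=proj(c,[R@a+o,R@b+o]); p=(p+.5-np.array(off))*sc-.5
        cv2.line(img,*[tuple(int(v) for v in q*16) for q in p],col,1,cv2.LINE_AA,4)
def crop(img,x0,x1,y0,y1,sc): return cv2.resize(img[y0:y1,x0:x1],None,fx=sc,fy=sc,interpolation=cv2.INTER_CUBIC)
E
cat > fit0.py <<'E'
from h import *
d=pickle.load(open("s0.pkl","rb"))
ct,cs=cam(d["top"]),cam(d["scene"])
tp=lambda u,v:np.array([360+(u+.5)/7-.5,155+(v+.5)/6.3-.5]); sp=lambda u,v:np.array([305+(u+.5)/6-.5,120+(v+.5)/6-.5])
bed=[(ct,(50,117,0),tp(137,210)),(ct,(50,-57,0),tp(692,150)),(cs,(50,117,0),sp(142,257)),(cs,(50,-57,0),sp(322,42))]
hol=[(ct,(32,35,36),tp(340,279)),(ct,(32,-35,36),tp(572,242)),(ct,(-32,-35,36),tp(577,428)),(ct,(-32,35,36),tp(346,446)),
(cs,(32,35,36),sp(285,153)),(cs,(32,-35,36),sp(350,82)),(cs,(-32,-35,36),sp(475,175)),(cs,(-32,35,36),sp(415,255)),(cs,(32,35,0),sp(240,207)),(cs,(-32,35,0),sp(363,311))]
def res(p):
    R,o=bedpose(p[:3]); r=[]
    for c,X,uv in bed: r.append(proj(c,R@np.array(X,float)+o)[0]-uv)
    for c,X,uv in hol: r.append(proj(c,R@(np.array(X,float)+[0,p[3],0])+o)[0]-uv)
    return np.concatenate(r)
s=least_squares(res,[550,-250,0.1,30],x_scale=[10,10,.1,10],loss='soft_l1')
print(s.x,np.degrees(s.x[2]));print(res(s.x).reshape(-1,2).round(1).tolist())
R,o=bedpose(s.x[:3])
for nm,c,(x0,x1,y0,y1) in (("top",ct,(360,470,155,250)),("scene",cs,(305,405,120,220))):
    im=crop(d[nm]["pixels"][:,:,::-1].copy(),x0,x1,y0,y1,6)
    draw(im,c,box(-48,50,-57,117,-10,0),R,o,(0,0,255),6,(x0,y0))
    draw(im,c,box(-32,32,-35+s.x[3],35+s.x[3],0,36),R,o,(0,255,0),6,(x0,y0))
    draw(im,c,box(-32,28,-35,-36,0,22),R,o,(255,255,0),6,(x0,y0))
    cv2.imwrite(f"pics/fit0_{nm}.png",im)
# drift/ block
td=lambda u,v:np.array([180+(u+.5)/8-.5,190+(v+.5)/8-.5]); sd=lambda u,v:np.array([210+(u+.5)/6-.5,255+(v+.5)/6-.5])
b=[(ct,(25,58),td(420,82)),(ct,(25,-58),td(70,268)),(ct,(-25,-58),td(150,415)),(ct,(-25,58),td(490,235)),(ct,(0,36),td(385,190)),
(cs,(0,-36),sd(187,398)) ,(cs,(25,-58),sd(88,456)),(cs,(-25,-58),sd(258,468)),(cs,(-25,58),sd(330,160))]
# try both assignments
def r2(p,sg):
    R2=Ro.from_euler('z',p[2]).as_matrix(); o=[]
    for c,X,uv in b:
        if c is ct: X=(X[0],-X[1])
        o.append(proj(c,R2@np.array([X[0],X[1],0])+[p[0],p[1],50])[0]-uv)
    return np.concatenate(o)
q=least_squares(lambda p:r2(p,1),[530,220,-.4],x_scale=[10,10,.1],loss='soft_l1')
print(q.x,np.degrees(q.x[2]),r2(q.x,1).reshape(-1,2).round(1).tolist())
print("head top:",onplane(ct,td(167,247),138+20+50-65+30), onplane(cs,sd(184,66),153))
E
python3 fit0.py
```

```text
[ 5.77671691e+02 -2.68760578e+02  1.16360183e-01  2.66287141e+01] 6.66694736573202
[[-1.1, -0.5], [0.0, -2.3], [-0.0, -0.6], [0.2, -0.6], [-0.1, -0.1], [0.1, 1.1], [-0.7, -1.9], [0.1, -0.2], [0.3, 0.2], [1.2, -2.5], [1.0, -0.6], [0.2, 1.2], [-0.1, 0.5], [0.5, 0.8]]
[538.92225904 236.28160951   0.79485806] 45.54201218732874 [[-12.8, -2.1], [-2.9, 10.8], [2.1, 7.3], [-6.4, -6.6], [-7.3, -1.4], [1.8, -27.1], [3.7, -43.7], [2.1, -49.8], [-1.8, 52.5]]
head top: [544.06951416 218.58998188 173.        ] [544.19854308 227.9395616  153.        ]
```

```bash
cat >> fit0.py <<'E'
print("block pts z50")
for c,_,uv in b: print(onplane(c,uv,50).round(1)[:2])
print("scene cam",-cs["R"].T@cs["t"])
print("hole mid scene",onplane(cs,sd(215,302),50), "collar top?")
for z in (148,153): print("head", z,onplane(ct,td(167,247),z), onplane(cs,sd(184,66),z))
E
python3 fit0.py | tail -18
```

```text
[ 5.77671691e+02 -2.68760578e+02  1.16360183e-01  2.66287141e+01] 6.66694736573202
[[-1.1, -0.5], [0.0, -2.3], [-0.0, -0.6], [0.2, -0.6], [-0.1, -0.1], [0.1, 1.1], [-0.7, -1.9], [0.1, -0.2], [0.3, 0.2], [1.2, -2.5], [1.0, -0.6], [0.2, 1.2], [-0.1, 0.5], [0.5, 0.8]]
[538.92225904 236.28160951   0.79485806] 45.54201218732874 [[-12.8, -2.1], [-2.9, 10.8], [2.1, 7.3], [-6.4, -6.6], [-7.3, -1.4], [1.8, -27.1], [3.7, -43.7], [2.1, -49.8], [-1.8, 52.5]]
head top: [544.06951416 218.58998188 173.        ] [544.19854308 227.9395616  153.        ]
block pts z50
[592.2 183.2]
[540.1 287.6]
[496.9 263.9]
[547.3 163. ]
[561.  193.8]
[528.3 259.5]
[538.8 290.7]
[495.9 266.9]
[549.7 164.6]
scene cam [133.97941724 633.17844631 761.67968812]
hole mid scene [543.9254805  227.93128085  50.        ] collar top?
head 148 [544.39949672 226.70589402 148.        ] [547.56828856 224.61072632 148.        ]
head 153 [544.33350021 225.0827116  153.        ] [544.19854308 227.9395616  153.        ]
```

View pics/fit0_top.png

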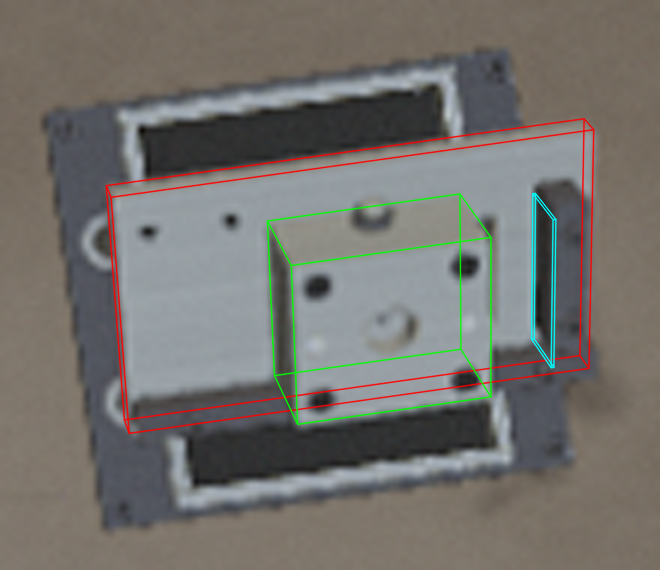

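View pics/fit0_scene.png

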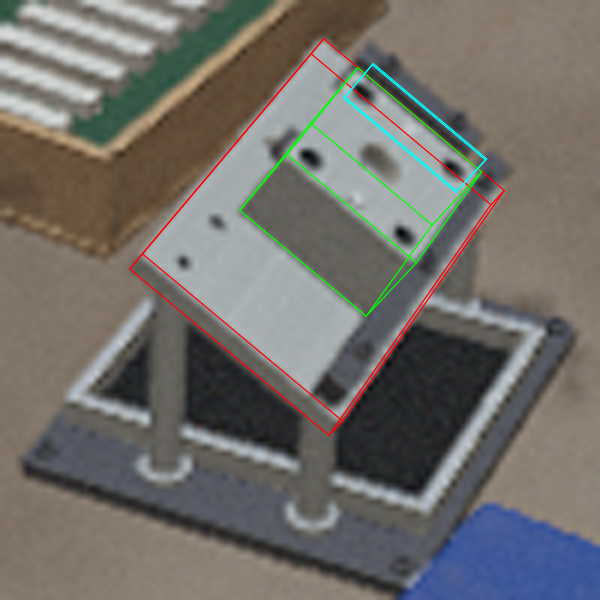

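```bash
cat > mv.py <<'E'
from h import *
import json,os
# commanded pose tracking
def load():
    if os.path.exists("cmd.pkl"): return pickle.load(open("cmd.pkl","rb"))
    s=pickle.load(open("s0.pkl","rb"))["state"]
    # nominal start
    U,_,V=np.linalg.svd(s["eef_rot"]); return (U@V, np.array([186.966,-596.382,178.883]))
def rel(R,p,cur=None):
    Rc,pc=cur or load()
    return np.r_[Rc.T@(p-pc)/200, Ro.from_matrix(Rc.T@R).as_rotvec()/np.pi].round(3)
def sent(row):
    Rc,pc=load(); row=np.array(row,float)
    R=Rc@Ro.from_rotvec(row[3:6]*np.pi).as_matrix(); p=pc+Rc@(row[:3]*200)
    pickle.dump((R,p),open("cmd.pkl","wb")); return R,p
def toolrot(Rb): return np.c_[-Rb[:,2],-Rb[:,1],-Rb[:,0]]
BED=[577.67,-268.76,0.1164]
E
python3 - <<'E'
from mv import *
Rb,o=bedpose(BED); T=toolrot(Rb)
v=o+Rb@np.array([-50,25,100.])
print(v,rel(T,v+[0,0,120]).tolist(),rel(T,v).tolist())
print(T)
E
```

```text
[ 482.09665086 -254.7649311   156.60254038] [-0.487, -1.189, -1.919, 0.058, 0.166, 0.016] [0.113, -1.188, -1.919, 0.058, 0.166, 0.016]
[[ 0.49661658  0.11613733 -0.86016515]
 [ 0.05806866 -0.99323317 -0.10057788]
 [-0.8660254  -0.         -0.5       ]]
```

Call:
arm_command --moves '[-0.5,-0.6,-0.96,0.058,0.166,0.016,1,-0.5,-0.6,-0.96,0.058,0.166,0.016,1,-0.5,-0.6,-0.96,0.058,0.166,0.016,1,-0.5,-0.6,-0.96,0.058,0.166,0.016,1,-0.5,-0.6,-0.96,0.058,0.166,0.016,1,-0.5,-0.6,-0.96,0.058,0.166,0.016,1,-0.5,-0.6,-0.96,0.058,0.166,0.016,1,-0.5,-0.6,-0.96,0.058,0.166,0.016,1]'

```text
time_s: 0.95
tool_pos: [334.0, -424.9, 278.4]
eef_rot: [[0.496, 0.117, -0.861], [0.057, -0.993, -0.102], [-0.867, 0.001, -0.499]]
force: [-0.2, -0.4, -0.1]
opening: 91.5
```

```bash
python3 - <<'E'
from mv import *
from rig import env
R,p=sent([-0.5,-0.6,-0.96,0.058,0.166,0.016]); s=env.read_state()
print(p,s["tool_pos"],s["qpos"],Ro.from_matrix(R.T@s["eef_rot"]).magnitude())
Rb,o=bedpose(BED); T=toolrot(Rb)
v=o+Rb@np.array([-50,25,100.])
print(rel(T,v).tolist())
E
```

```text
[ 334.31055134 -424.56187855  279.040022  ] [ 333.96247219 -424.86585428  278.42471616] [-73.03340538   3.26862107 108.85822996  32.5572761   65.80713989
  -2.87131769] 0.0013629659761071084
[0.946, -0.757, -0.416, 0.0, 0.0, 0.0]
```

Call:
arm_command --moves '[0.4,-0.757,-0.416,0,0,0,1,0.4,-0.757,-0.416,0,0,0,1,0.4,-0.757,-0.416,0,0,0,1,0.4,-0.757,-0.416,0,0,0,1,0.946,-0.757,-0.416,0,0,0,1,0.946,-0.757,-0.416,0,0,0,1,0.946,-0.757,-0.416,0,0,0,1,0.946,-0.757,-0.416,0,0,0,1,0.946,-0.757,-0.416,0,0,0,1]'

```text
time_s: 1.85
tool_pos: [482.0, -255.7, 157.0]
eef_rot: [[0.497, 0.116, -0.86], [0.057, -0.993, -0.101], [-0.866, 0.001, -0.5]]
force: [-0.6, -0.2, 0.3]
opening: 91.6
```

```bash
python3 - <<'E'
from mv import *
from rig import env
R,p=sent([0.946,-0.757,-0.416,0,0,0]); s=env.read_state()
print(p,s["tool_pos"],s["qpos"])
a=env.snapshot("wrist"); pickle.dump((s,a),open("w1.pkl","wb"))
c=cam(a,s); im=a["pixels"][:,:,::-1].copy()
Rb,o=bedpose(BED)
cv2.imwrite("pics/w1.png",im)
draw(im,c,box(-48,50,-57,117,-10,0),Rb,o,(0,0,255),1,(0,0))
draw(im,c,box(-32,32,-35+26.6,35+26.6,0,36),Rb,o,(0,255,0),1,(0,0))
draw(im,c,box(-32,28,-35,-36,0,22),Rb,o,(255,255,0),1,(0,0))
cv2.imwrite("pics/w1o.png",im)
E
```

```text
[ 482.06993036 -254.76713998  156.65639293] [ 482.03921086 -255.74313761  157.03443589] [-44.43345662   5.58499987 124.01339632  39.7444308   37.37690488
   9.4918769 ]
```

View pics/w1o.png

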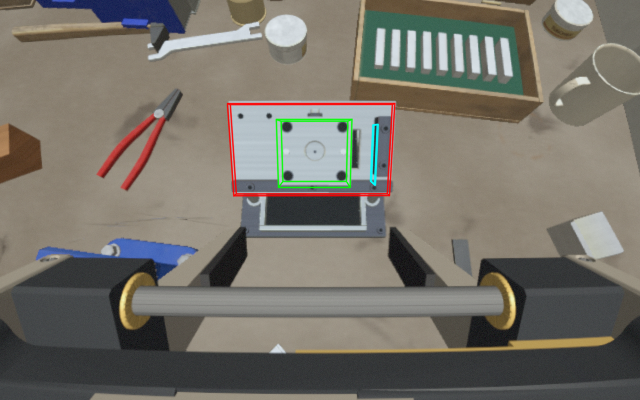

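View pics/w1.png

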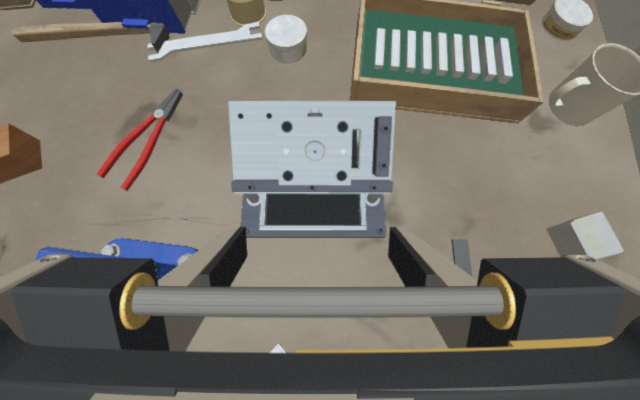

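```bash
python3 - <<'E'
import cv2
a=cv2.imread("pics/w1.png"); 
cv2.imwrite("pics/w1c.png",cv2.resize(a[92:202,218:404],None,fx=4.3,fy=4.3,interpolation=cv2.INTER_CUBIC))
E
```

```text
(no output)
```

View pics/w1c.png

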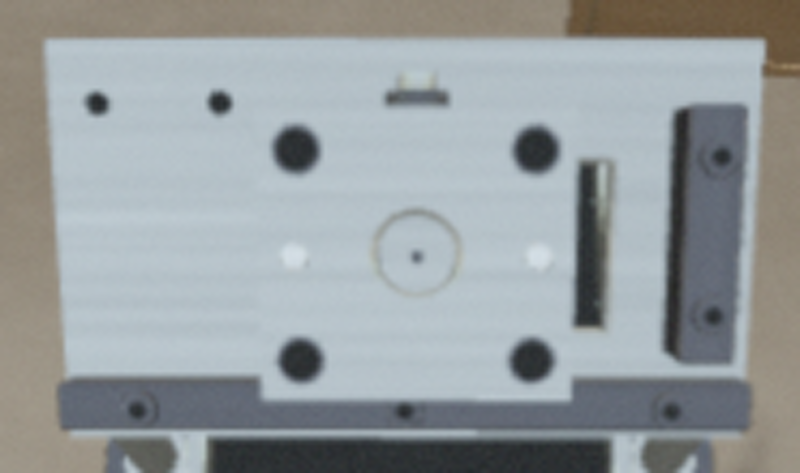

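```bash
cat > fit1.py <<'E'
from mv import *
s,a=pickle.load(open("w1.pkl","rb")); c=cam(a,s)
P=lambda u,v:np.array([218+(u+.5)/4.3-.5,92+(v+.5)/4.3-.5])
F=[((50,117,0),P(45,40)),((50,-57,0),P(765,40)),((-32,117,14),P(60,381)),((-32,-57,14),P(750,379)),((21,-21,0),P(613,158)),((-21,-21,0),P(605,328))]
H=[((0,0,36),P(416,253)),((-32,35,36),P(260,400)),((-32,-35,36),P(572,400)),]
def res(p):
    R,o=bedpose(p[:3])
    return np.concatenate([proj(c,R@np.array(X,float)+o)[0]-u for X,u in F]+[proj(c,R@(np.array(X,float)+[0,p[3],0])+o)[0]-u for X,u in H])
q=least_squares(res,BED+[26.6],x_scale=[10,10,.1,10]); print(q.x,np.degrees(q.x[2]),res(q.x).reshape(-1,2).round(1).tolist())
R,o=bedpose(q.x[:3])
d=pickle.load(open("s0.pkl","rb"))
for nm,cc,(x0,x1,y0,y1) in (("top",cam(d["top"]),(360,470,155,250)),("scene",cam(d["scene"]),(305,405,120,220))):
    im=crop(d[nm]["pixels"][:,:,::-1].copy(),x0,x1,y0,y1,6)
    draw(im,cc,box(-48,50,-57,117,-10,0),R,o,(0,0,255),6,(x0,y0))
    draw(im,cc,box(-32,32,-35+q.x[3],35+q.x[3],0,36),R,o,(0,255,0),6,(x0,y0))
    draw(im,cc,box(-32,28,-35,-36,0,22),R,o,(255,255,0),6,(x0,y0))
    cv2.imwrite(f"pics/fit1_{nm}.png",im)
E
python3 fit1.py
```

```text
[ 5.80933918e+02 -2.69478788e+02  1.16920205e-01  2.72109483e+01] 6.699034273886668 [[0.2, -0.3], [-0.4, -0.5], [-1.8, 0.3], [2.0, 0.5], [-0.3, 0.4], [0.3, 0.4], [-0.1, 0.4], [0.6, -0.6], [-0.5, -0.7]]
```

View pics/fit1_top.png

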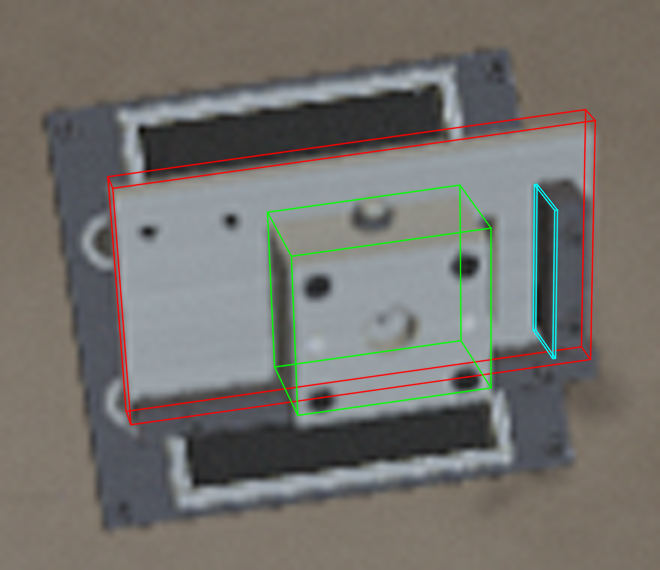

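View pics/fit1_scene.png

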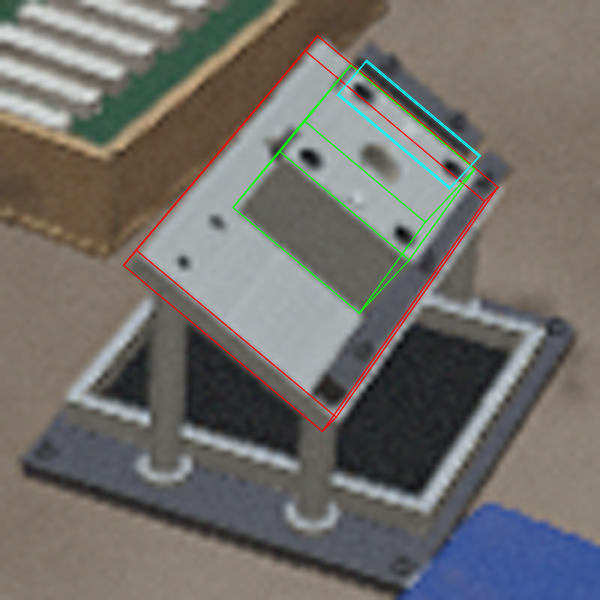

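```bash
sed -i 's/^BED=.*/BED=[578.7,-269.2,0.1167]/' mv.py; python3 - <<'E'
from mv import *
Rb,o=bedpose(BED); T=toolrot(Rb)
for q in ([-5,100,60],[-5,100,14.],[-5,82,14],[-5,60,14],[-5,54,14]): print(rel(T,o+Rb@np.array(q)).tolist())
E
```

```text
[0.203, -0.372, -0.229, 0.0, 0.0, 0.0]
[0.433, -0.372, -0.23, 0.0, 0.0, 0.0]
[0.433, -0.282, -0.23, 0.0, 0.0, 0.0]
[0.433, -0.172, -0.23, 0.0, 0.0, 0.0]
[0.433, -0.142, -0.23, 0.0, 0.0, 0.0]
```

Call:
arm_command --moves '[0.0,-0.372,-0.23,0,0,0,0,0.0,-0.372,-0.23,0,0,0,0,0.2,-0.372,-0.23,0,0,0,0,0.2,-0.372,-0.23,0,0,0,0,0.2,-0.372,-0.23,0,0,0,0,0.2,-0.372,-0.23,0,0,0,0,0.25,-0.372,-0.23,0,0,0,0,0.3,-0.372,-0.23,0,0,0,0,0.35,-0.372,-0.23,0,0,0,0,0.39,-0.372,-0.23,0,0,0,0,0.43,-0.372,-0.23,0,0,0,0,0.43,-0.372,-0.23,0,0,0,0]'

```text
time_s: 3.1
tool_pos: [555.6, -170.9, 103.3]
eef_rot: [[0.495, 0.117, -0.861], [0.058, -0.993, -0.102], [-0.867, 0.0, -0.498]]
force: [-0.2, -0.3, -0.4]
opening: 0.6
```

```bash
python3 - <<'E'
from mv import *
from rig import env
R,p=sent([0.43,-0.372,-0.23,0,0,0]); s=env.read_state()
print(p,s["tool_pos"],s["force"],s["opening"])
a=env.snapshot("wrist"); cv2.imwrite("pics/w2.png",a["pixels"][:,:,::-1])
E
```

```text
[ 555.62186578 -171.21633489  105.11286022] [ 555.5741707  -170.86330024  103.32420869] [-0.16146791 -0.25445507 -0.41651273] 0.6444990111064682
```

View pics/w2.png

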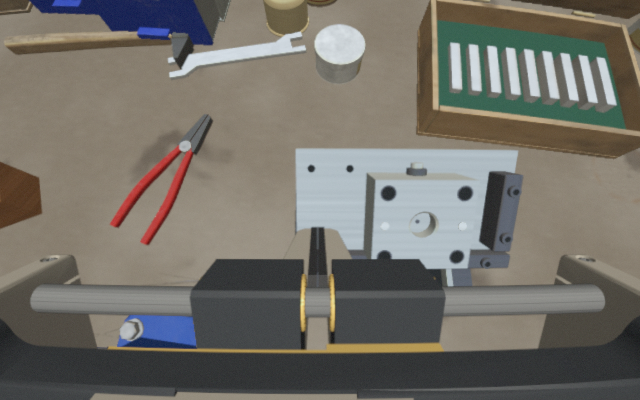

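Call:
arm_command --moves '[0,0.03,0,0,0,0,0,0,0.06,0,0,0,0,0,0,0.075,0,0,0,0,0,0,0.085,0,0,0,0,0,0,0.095,0,0,0,0,0,0,0.105,0,0,0,0,0,0,0.115,0,0,0,0,0,0,0.125,0,0,0,0,0,0,0.135,0,0,0,0,0,0,0.145,0,0,0,0,0,0,0.155,0,0,0,0,0]'

```text
time_s: 4.25
tool_pos: [559.3, -202.2, 104.7]
eef_rot: [[0.496, 0.117, -0.86], [0.057, -0.993, -0.102], [-0.866, 0.001, -0.5]]
force: [0.3, -0.6, 0.7]
opening: 0.5
```

```bash
python3 - <<'E'
from mv import *
from rig import env
R,p=sent([0,0.155,0,0,0,0]); s=env.read_state()
Rb,o=bedpose(BED)
print(Rb.T@(p-o),Rb.T@(s["tool_pos"]-o),Rb.T@s["force"])
a=env.snapshot("wrist"); cv2.imwrite("pics/w3.png",a["pixels"][:,:,::-1])
E
```

```text
[-4.90463609 69.00431829 14.51232882] [-5.05882092 68.76752661 14.1689843 ] [ 0.59360205 -0.64538473  0.47695789]
```

View pics/w3.png

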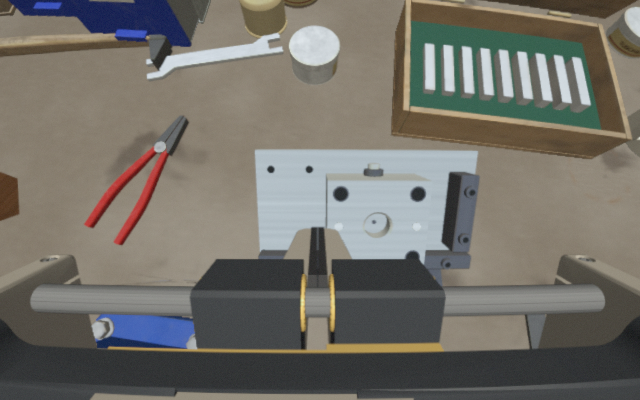

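Call:
arm_command --moves '[0,0.01,0,0,0,0,0,0,0.02,0,0,0,0,0,0,0.03,0,0,0,0,0,0,0.04,0,0,0,0,0,0,0.05,0,0,0,0,0,0,0.06,0,0,0,0,0,0,0.07,0,0,0,0,0,0,0.08,0,0,0,0,0,0,0.09,0,0,0,0,0]'

```text
time_s: 5.2
tool_pos: [561.4, -220.2, 104.8]
eef_rot: [[0.496, 0.117, -0.86], [0.057, -0.993, -0.102], [-0.866, 0.001, -0.5]]
force: [0.1, 0.0, -0.8]
opening: 0.6
```

```bash
python3 - <<'E'
from mv import *
from rig import env
R,p=sent([0,0.09,0,0,0,0]); s=env.read_state()
Rb,o=bedpose(BED)
print(Rb.T@(p-o),Rb.T@(s["tool_pos"]-o),Rb.T@s["force"])
a=env.snapshot("wrist"); cv2.imwrite("pics/w4.png",a["pixels"][:,:,::-1])
E
```

```text
[-4.89942756 51.00431908 14.51124403] [-5.03146113 50.70576625 14.1994167 ] [-0.30307758  0.03294069 -0.69518116]
```

View pics/w4.png

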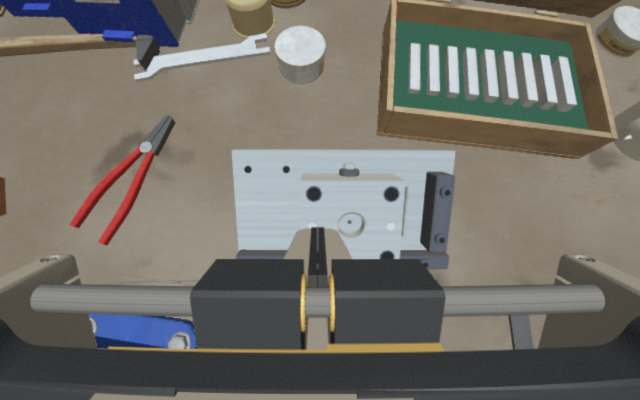

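```bash
cat > look.py <<'E'
import sys
from mv import *
from rig import env
def look(name,yh=0,zoom=None,boxes=()):
    s=env.read_state(); a=env.snapshot("wrist"); pickle.dump((s,a),open(name+".pkl","wb"))
    c=cam(a,s); im=a["pixels"][:,:,::-1].copy(); cv2.imwrite(f"pics/{name}.png",im)
    Rb,o=bedpose(BED)
    x0,x1,y0,y1,sc=zoom or (0,640,0,400,1)
    im=crop(im,x0,x1,y0,y1,sc)
    draw(im,c,box(-48,50,-57,117,0,0.01),Rb,o,(0,0,255),sc,(x0,y0))
    draw(im,c,box(-32,32,-35+yh,35+yh,0,36),Rb,o,(0,255,0),sc,(x0,y0))
    draw(im,c,box(-32,28,-35,-36,0,22),Rb,o,(255,255,0),sc,(x0,y0))
    p=(proj(c,[s["tool_pos"]])[0]+.5-np.array([x0,y0]))*sc; cv2.circle(im,tuple(int(v) for v in p),3,(255,0,255),1)
    cv2.imwrite(f"pics/{name}o.png",im)
    print(Rb.T@(s["tool_pos"]-o),Rb.T@s["force"],s["time_s"])
E
python3 -c "
from look import look
look('w5',27.2,(200,480,130,290,2.8))"
```

```text
[-4.9382247  50.40852564 14.21505632] [ 0.11811234 -0.33475745  0.5640305 ] 5.25
```

View pics/w5o.png

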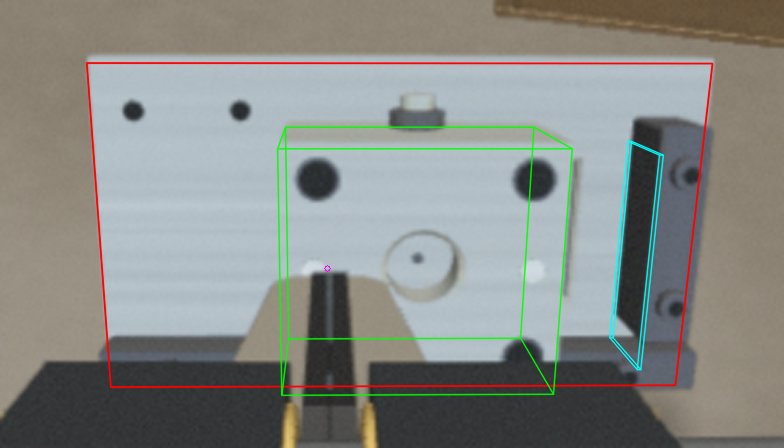

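```bash
python3 - <<'E'
from mv import *
from rig import env
ims=[]
s=env.read_state()
for nm,(x0,x1,y0,y1) in (("top",(360,470,155,250)),("scene",(290,410,90,220))):
    a=env.snapshot(nm); c=cam(a); im=crop(a["pixels"][:,:,::-1].copy(),x0,x1,y0,y1,4.6)
    q=proj(c,[s["tool_pos"]])[0]; print(q); q=(q+.5-[x0,y0])*4.6
    cv2.circle(im,tuple(int(v) for v in q),4,(255,0,255),1)
    cv2.imwrite(f"pics/b_{nm}.png",im)
E
```

```text
[411.53485928 208.25957622]
[361.38665148 158.54783143]
```

View pics/b_top.png

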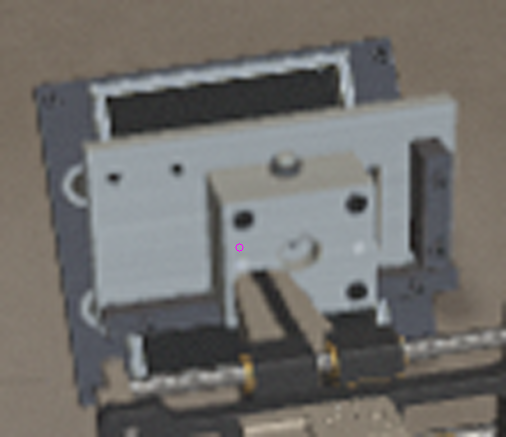

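View pics/b_scene.png

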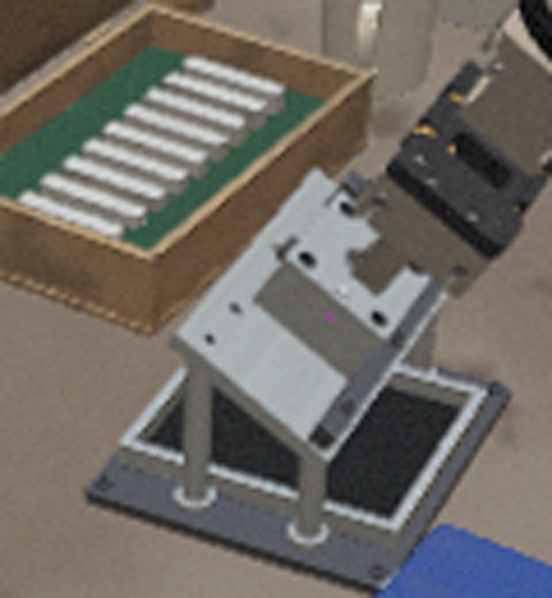

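```bash
python3 - <<'E'
from mv import *
d=pickle.load(open("s0.pkl","rb")); ct,cs=cam(d["top"]),cam(d["scene"])
def tri(u,v):
    (o1,d1),(o2,d2)=ray(ct,u),ray(cs,v)
    A=np.c_[d1,-d2]; k=np.linalg.lstsq(A,o2-o1,rcond=None)[0]
    return (o1+d1*k[0]),(o2+d2*k[1])
Rb,o=bedpose(BED)
for x in tri((415.6,213.6),(368.7,147)): print(x,Rb.T@(x-o))
E
```

```text
[ 549.09197223 -221.27391813  140.80768696] [ 2.26961489 51.04752145 51.58379803]
[ 546.68084536 -222.60350517  141.0377086 ] [ 0.17666111 50.00771815 53.05777157]
```

```bash
python3 - <<'E'
from mv import *
s,a=pickle.load(open("w5.pkl","rb"));im=a["pixels"][:,:,::-1]
cv2.imwrite("pics/w5z.png",crop(im,220,470,140,275,3.2))
E
```

```text
(no output)
```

View pics/w5z.png

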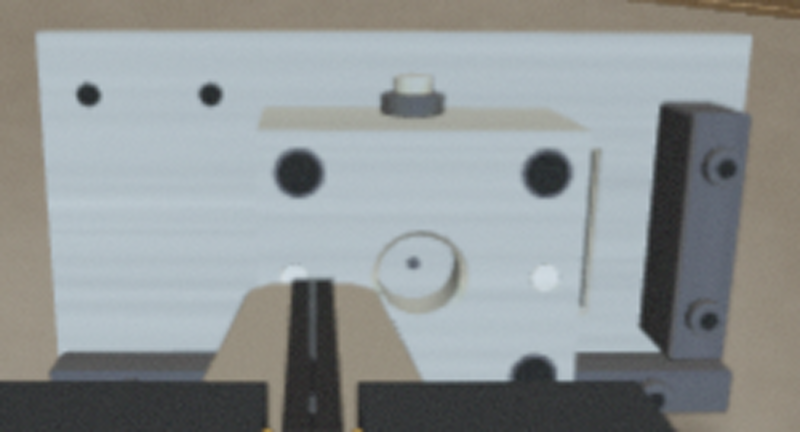

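```bash
python3 - <<'E'
from mv import *
def run(f,pts,hp,sc,off,yh0):
    s,a=pickle.load(open(f,"rb")); c=cam(a,s); Rb,o=bedpose(BED)
    X=[np.array(p,float) for p,_ in pts]; U=[np.array(u) for _,u in pts]
    px=lambda u:(np.array(u)+.5)/sc-.5+np.array(off)
    Rc=c["R"]@Rb; tc=c["R"]@o+c["t"]
    r0=cv2.Rodrigues(Rc)[0].ravel()
    def res(p):
        A=[x for x in X]+[np.array(h,float)+[0,p[6],0] for h,_ in hp]
        V=[px(u) for u in U]+[px(u) for _,u in hp]
        q=cv2.projectPoints(np.array(A).reshape(-1,1,3),p[:3],p[3:6],c["K"],c["d"])[0].reshape(-1,2)
        return (q-np.array(V)).ravel()
    sol=least_squares(res,np.r_[r0,tc,yh0],x_scale=[.1,.1,.1,10,10,10,10],loss='soft_l1')
    R=cv2.Rodrigues(sol.x[:3])[0]
    print(f,"cam in bed nominal",-Rc.T@tc,"pnp",-R.T@sol.x[3:6],"yh",sol.x[6]);print(sol.fun.reshape(-1,2).round(1).tolist() if 0 else res(sol.x).reshape(-1,2).round(1).tolist())
    # tool TCP in bed by PnP
    T=np.array(a["tool_from_camera"]); tcpc=np.linalg.inv(T)[:3,3]; print("tcp in bed pnp",R.T@(tcpc-sol.x[3:6]),"nominal",Rb.T@(s["tool_pos"]-o), "rot diff deg",np.degrees(Ro.from_matrix(R.T@Rc).as_rotvec()))
run("w5.pkl",[((50,117,0),(37,33)),((50,-57,0),(750,35)),((21,-21,0),(600,150)),((-21,-21,0),(586,307))],
 [((32,35,36),(257,130)),((32,-35,36),(590,130)),((32,35,0),(265,107)),((32,-35,0),(548,107)),((0,0,36),(420,270))],3.2,(220,140),27)
run("w1.pkl",[((50,117,0),(45,40)),((50,-57,0),(765,40)),((21,-21,0),(613,158)),((-21,-21,0),(605,328))],[((0,0,36),(416,253)),((-32,35,36),(260,400)),((-32,-35,36),(572,400))],4.3,(218,92),27)
E
```

```text
w5.pkl cam in bed nominal [ 63.50225049  50.3442422  220.28202957] pnp [ 61.38339856  51.85620433 221.71581977] yh 27.447194684991725
[[0.7, 0.1], [0.2, -0.3], [-0.8, 0.0], [-0.2, 0.2], [-0.1, -0.2], [0.4, -0.3], [-0.1, -0.2], [-0.3, -0.2], [0.1, 1.7]]
tcp in bed pnp [-6.41885293 51.31592452 15.43866875] nominal [-4.9382247  50.40852564 14.21505632] rot diff deg [-0.16435856 -0.17735109  0.01104979]
w1.pkl cam in bed nominal [ 17.67259255  24.53517411 307.00890274] pnp [ 14.94420206  24.87552965 306.72061752] yh 27.152178936755572
[[-0.2, -0.2], [-0.1, -0.5], [-0.2, 0.6], [0.5, 0.7], [-0.1, 0.5], [0.4, -0.3], [-0.3, -0.5]]
tcp in bed pnp [-52.83354615  25.10032419 100.43476435] nominal [-50.76716911  24.62005987 100.94163527] rot diff deg [ 0.03058259 -0.18395231 -0.0251181 ]
```

Call:
arm_command --moves '[0,-0.1,0,0,0,0,0,0,-0.22,0,0,0,0,0,0,-0.22,0,0,0,0,0,0.03,-0.22,0,0,0,0,0,0.06,-0.22,0,0,0,0,0,0.09,-0.22,0,0,0,0,0,0.1,-0.22,0,0,0,0,0,0.1,-0.22,0,0,0,0,0]'

```text
time_s: 6.2
tool_pos: [566.2, -175.4, 86.7]
eef_rot: [[0.496, 0.116, -0.861], [0.057, -0.993, -0.101], [-0.867, 0.001, -0.499]]
force: [-0.9, -0.7, -0.5]
opening: 0.6
```

```bash
python3 - <<'E'
from mv import *
from rig import env
R,p=sent([0.1,-0.22,0,0,0,0]); s=env.read_state()
Rb,o=bedpose(BED)
print(Rb.T@(p-o),Rb.T@(s["tool_pos"]-o),Rb.T@s["force"])
a=env.snapshot("scene"); cv2.imwrite("pics/s6.png",crop(a["pixels"][:,:,::-1],290,410,90,220,4.6))
a=env.snapshot("top"); cv2.imwrite("pics/t6.png",crop(a["pixels"][:,:,::-1],360,470,155,250,4.6))
E
```

```text
[-4.92627867 95.0055184  -5.48609923] [-5.46974686 94.66552041 -6.40686343] [-1.04010144 -0.58258968  0.07339469]
```

View pics/s6.png

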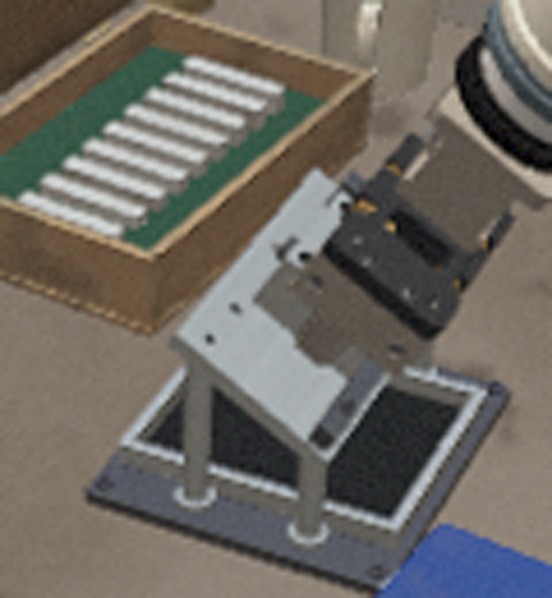

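View pics/t6.png

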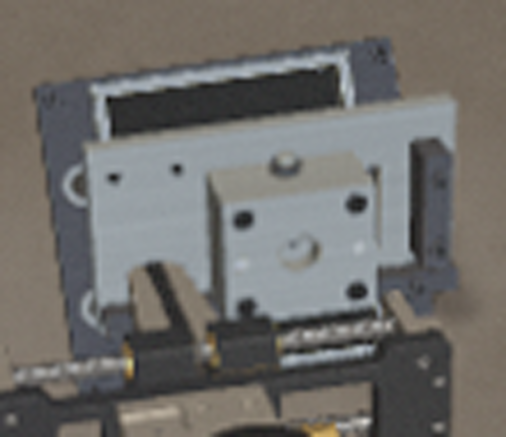

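Call:
arm_command --moves '[0.01,0,0,0,0,0,0,0.02,0,0,0,0,0,0,0.03,0,0,0,0,0,0,0.04,0,0,0,0,0,0,0.05,0,0,0,0,0,0]'

```text
time_s: 6.8
tool_pos: [571.2, -174.5, 78.6]
eef_rot: [[0.496, 0.117, -0.86], [0.057, -0.993, -0.102], [-0.866, 0.001, -0.5]]
force: [-0.6, -0.1, -0.0]
opening: 0.3
```

Call:
arm_command --moves '[0.005,0,0,0,0,0,0,0.01,0,0,0,0,0,0,0.015,0,0,0,0,0,0,0.02,0,0,0,0,0,0,0.025,0,0,0,0,0,0,0.03,0,0,0,0,0,0,0.035,0,0,0,0,0,0]'

```text
time_s: 7.5
tool_pos: [574.7, -174.2, 72.6]
eef_rot: [[0.496, 0.117, -0.86], [0.057, -0.993, -0.102], [-0.866, 0.001, -0.5]]
force: [0.7, -0.3, 0.3]
opening: 0.7
```

```bash
python3 - <<'E'
from mv import *
from rig import env
sent([0.05,0,0,0,0,0]);R,p=sent([0.035,0,0,0,0,0]); s=env.read_state()
Rb,o=bedpose(BED)
print(Rb.T@(p-o),Rb.T@(s["tool_pos"]-o),Rb.T@s["force"])
a=env.snapshot("scene"); cv2.imwrite("pics/s7.png",crop(a["pixels"][:,:,::-1],290,410,100,220,5))
E
```

```text
[ -4.93827993  95.00653945 -22.48609497] [ -5.09143581  94.84543866 -22.91190954] [ 0.72581955 -0.39260301 -0.06167133]
```

View pics/s7.png

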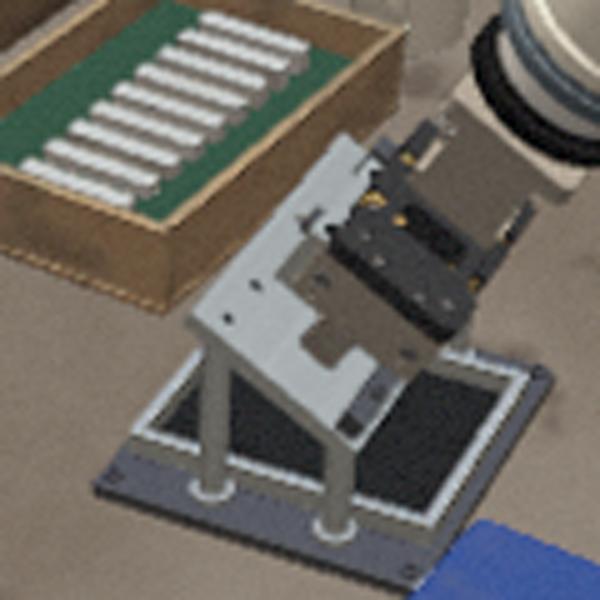

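Call:
arm_command --moves '[0.005,0,0,0,0,0,0,0.01,0,0,0,0,0,0,0.015,0,0,0,0,0,0,0.02,0,0,0,0,0,0,0.025,0,0,0,0,0,0,0.03,0,0,0,0,0,0,0.03,0,0,0,0,0,0]'

```text
time_s: 8.25
tool_pos: [577.6, -173.8, 67.3]
eef_rot: [[0.496, 0.117, -0.86], [0.057, -0.993, -0.102], [-0.866, 0.001, -0.5]]
force: [-0.7, -0.5, 0.6]
opening: 0.8
```

```bash
python3 - <<'E'
from mv import *
from rig import env
sent([0.03,0,0,0,0,0])
from look import look
look('w8',27.2,(180,480,130,290,2.6))
s=env.read_state();a=env.snapshot("top"); cv2.imwrite("pics/t8.png",crop(a["pixels"][:,:,::-1],360,470,155,250,6))
E
```

```text
[ -5.14843912  94.89323635 -28.95776705] [-0.3786581  -0.39259639  0.92697298] 8.25
```

View pics/w8o.png

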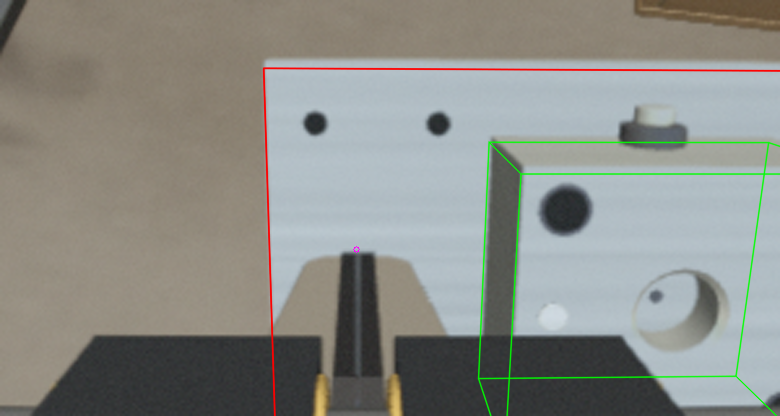

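View pics/t8.png

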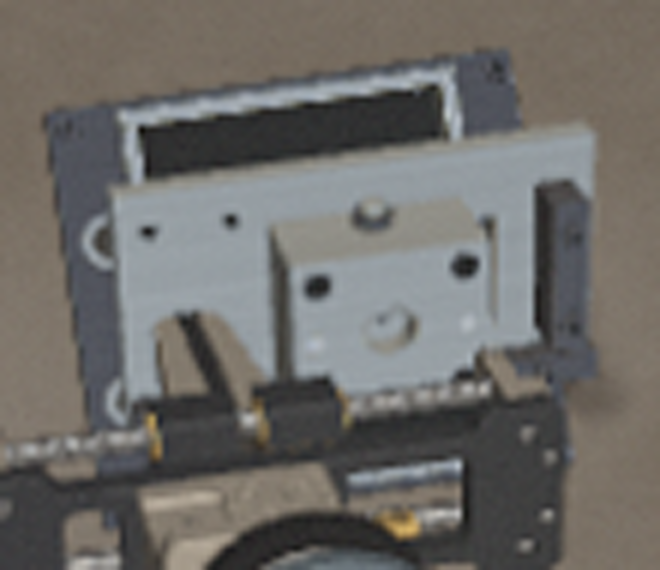

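Call:
arm_command --moves '[0,0.03,0,0,0,0,0,0,0.05,0,0,0,0,0,0,0.065,0,0,0,0,0,0,0.075,0,0,0,0,0,0,0.085,0,0,0,0,0,0,0.095,0,0,0,0,0,0,0.105,0,0,0,0,0,0,0.115,0,0,0,0,0,0,0.125,0,0,0,0,0]'

```text
time_s: 9.25
tool_pos: [579.9, -195.6, 67.4]
eef_rot: [[0.495, 0.12, -0.86], [0.063, -0.993, -0.102], [-0.867, -0.003, -0.499]]
force: [-1.4, 11.0, 6.0]
opening: 0.5
```

```bash
python3 - <<'E'
from mv import *
sent([0,0.125,0,0,0,0])
from look import look
look('w9',23,(220,480,130,290,2.9))
E
```

```text
[ -5.35123873  72.94347508 -28.81290035] [ 2.9134132  11.10400052  5.19653262] 9.25
```

View pics/w9o.png

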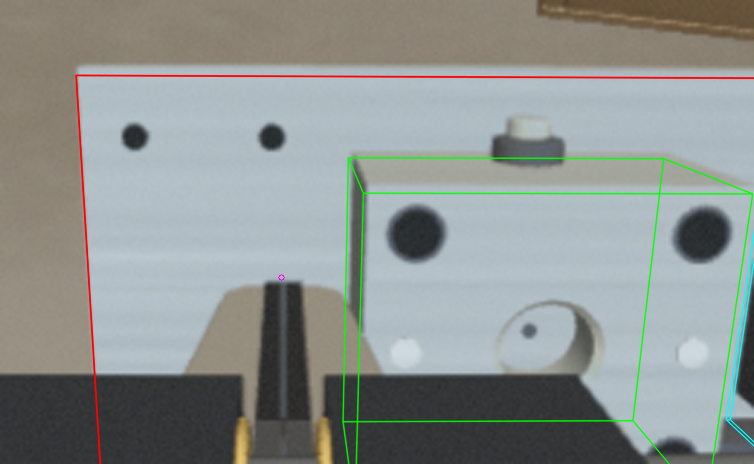

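Call:
arm_command --moves '[0,0.01,0,0,0,0,0,0,0.02,0,0,0,0,0,0,0.03,0,0,0,0,0,0,0.04,0,0,0,0,0,0,0.05,0,0,0,0,0,0,0.06,0,0,0,0,0,0,0.07,0,0,0,0,0]'

```text
time_s: 10.0
tool_pos: [581.5, -209.3, 67.4]
eef_rot: [[0.495, 0.12, -0.86], [0.063, -0.993, -0.103], [-0.867, -0.004, -0.499]]
force: [-0.4, 12.6, 6.9]
opening: 0.1
```

```bash
python3 - <<'E'
from mv import *
sent([0,0.07,0,0,0,0])
from look import look
look('w10',5,(220,480,130,290,2.9))
E
```

```text
[ -5.34372239  59.11998412 -28.79387726] [ 4.34738479 12.51755928  5.44129202] 10.0
```

View pics/w10o.png

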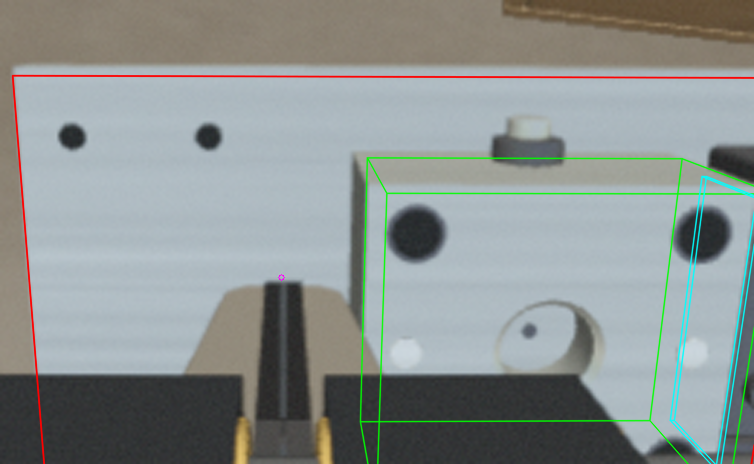

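Call:
arm_command --moves '[0,0.01,0,0,0,0,0,0,0.02,0,0,0,0,0,0,0.03,0,0,0,0,0,0,0.035,0,0,0,0,0]'

```text
time_s: 10.45
tool_pos: [582.3, -216.4, 67.4]
eef_rot: [[0.495, 0.12, -0.861], [0.063, -0.993, -0.102], [-0.867, -0.003, -0.499]]
force: [-0.8, 11.8, 6.9]
opening: 0.4
```

Call:
arm_command --moves '[0,0.005,0,0,0,0,0,0,0.01,0,0,0,0,0,0,0.012,0,0,0,0,0]'

```text
time_s: 10.75
tool_pos: [582.5, -217.9, 67.4]
eef_rot: [[0.495, 0.121, -0.861], [0.065, -0.993, -0.102], [-0.867, -0.005, -0.499]]
force: [-0.9, 16.1, 9.0]
opening: 0.3
```

Call:
arm_command --moves '[0,0.005,0,0,0,0,0,0,0.01,0,0,0,0,0,0,0.01,0,0,0,0,0]'

```text
time_s: 11.05
tool_pos: [582.4, -217.7, 67.3]
eef_rot: [[0.494, 0.123, -0.861], [0.068, -0.992, -0.103], [-0.867, -0.008, -0.499]]
force: [-1.9, 22.5, 12.7]
opening: 0.6
```

```bash
python3 - <<'E'
from mv import *
sent([0,0.035,0,0,0,0]);sent([0,0.012,0,0,0,0]);sent([0,0.01,0,0,0,0])
from look import look
look('w11',0,(220,480,130,290,2.9))
E
```

```text
[ -5.47227167  50.6918621  -28.77617109] [ 6.96805568 22.59586349 10.64559797] 11.05
```

View pics/w11o.png

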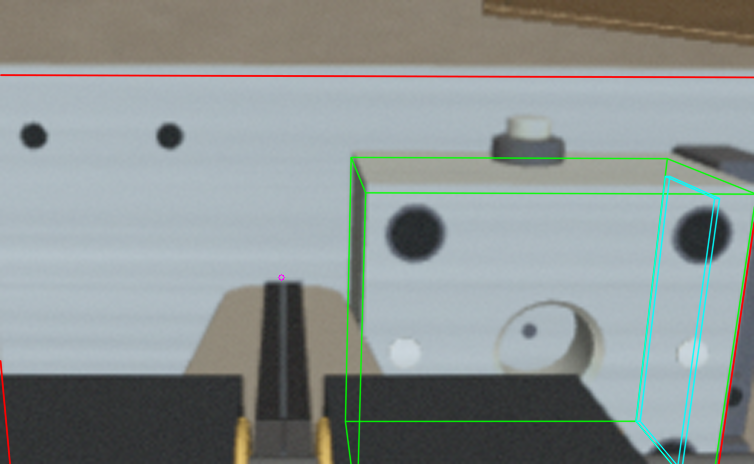

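Call:
arm_command --moves '[0,-0.02,0,0,0,0,0,0,-0.05,0,0,0,0,0,-0.1,-0.1,0,0,0,0,0,-0.3,-0.1,0,0,0,0,0,-0.45,0,0.1,0,0,0,1,-0.6,0.1,0.2,0,0,0,1,-0.6,0.1,0.2,0,0,0,1,-0.6,0.1,0.2,0,0,0,1]'

```text
time_s: 11.9
tool_pos: [491.7, -255.8, 152.0]
eef_rot: [[0.497, 0.114, -0.86], [0.055, -0.993, -0.1], [-0.866, 0.002, -0.5]]
force: [0.7, 0.4, -0.2]
opening: 30.2
```

```bash
python3 - <<'E'
from mv import *
sent([-0.6,0.1,0.2,0,0,0])
from look import look
look('w12',0,(210,410,100,220,4))
s,a=pickle.load(open("w12.pkl","rb"))
cv2.imwrite("pics/w12c.png",crop(a["pixels"][:,:,::-1],210,410,90,220,4))
E
```

```text
[-44.96211607  23.47484189  91.79409429] [ 0.50441937  0.27048489 -0.57794706] 11.9
```

View pics/w12c.png

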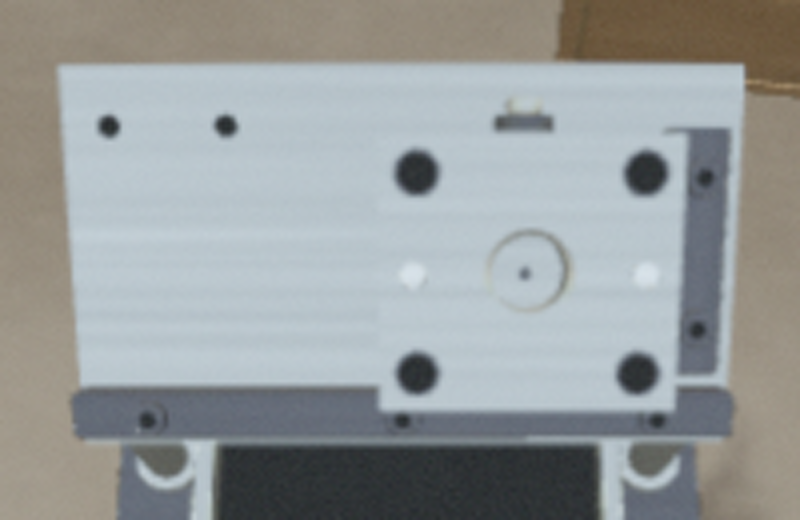

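```bash
cat >> mv.py <<'E'
def down(psi):
    c,s=np.cos(psi),np.sin(psi); return np.c_[[0,0,-1.],[s,-c,0],[-c,-s,0]]
DR=np.array([544.3,226.,0])
E
python3 - <<'E'
from mv import *
R,p=load(); print(p)
Td=down(np.radians(15))
a=p+[0,0,130]; print("A",rel(R,a).tolist())
b=p+[-10,185,150]; print("B",rel(Td,b,(R,a)).tolist())
v=DR-50*np.array([np.cos(np.radians(15)),np.sin(np.radians(15)),0])+[0,0,200]; print(v)
print("C",rel(Td,(b+v)/2+[0,0,30],(Td,b)).tolist(),"D",rel(Td,v,(Td,(b+v)/2+[0,0,30])).tolist())
E
```

```text
[ 491.81321708 -254.62946407  151.85541289]
A [-0.563, 0.0, -0.325, 0.0, 0.0, 0.0]
B [-0.058, -0.925, -0.1, -0.045, -0.166, -0.012]
[496.00370869 213.05904774 200.        ]
C [0.105, -0.673, -0.217, 0.0, 0.0, 0.0] D [0.405, -0.673, -0.217, 0.0, 0.0, 0.0]
```

Call:
arm_command --moves '[-0.563,0,-0.325,0,0,0,1,-0.563,0,-0.325,0,0,0,1,-0.563,0,-0.325,0,0,0,1,-0.62,-0.925,-0.42,-0.045,-0.166,-0.012,1,-0.62,-0.925,-0.42,-0.045,-0.166,-0.012,1,-0.62,-0.925,-0.42,-0.045,-0.166,-0.012,1,-0.62,-0.925,-0.42,-0.045,-0.166,-0.012,1,-0.62,-0.925,-0.42,-0.045,-0.166,-0.012,1,-0.62,-0.925,-0.42,-0.045,-0.166,-0.012,1]'

```text
time_s: 12.85
tool_pos: [482.1, -65.8, 299.4]
eef_rot: [[-0.0, 0.266, -0.964], [-0.001, -0.964, -0.266], [-1.0, 0.0, 0.0]]
force: [0.7, -0.5, -0.3]
opening: 92.0
```

```bash
python3 - <<'E'
from mv import *
from rig import env
R,p=sent([-0.62,-0.925,-0.42,-0.045,-0.166,-0.012]);s=env.read_state();print(p,s["tool_pos"]);print(s["eef_rot"].round(3),s["qpos"])
Td=down(np.radians(15))
v=DR-50*np.array([np.cos(np.radians(15)),np.sin(np.radians(15)),0])+[0,0,200]
print(rel(Td,v).tolist())
E
```

```text
[480.99692287 -69.61358187 301.21782822] [482.09691105 -65.77689711 299.38180357]
[[-0.     0.266 -0.964]
 [-0.001 -0.964 -0.266]
 [-1.     0.     0.   ]] [-7.91827726e+00  1.80066369e+00  1.01094897e+02 -3.50836054e-02
  7.71140812e+01  6.66642691e+01]
[0.506, -1.346, -0.438, -0.0, -0.0, -0.0]
```

Call:
arm_command --moves '[0,-0.7,-0.22,0,0,0,1,0,-0.7,-0.22,0,0,0,1,0,-0.7,-0.22,0,0,0,1,0,-0.7,-0.22,0,0,0,1]'

```text
time_s: 13.25
tool_pos: [487.0, 80.2, 299.5]
eef_rot: [[0.001, 0.26, -0.966], [0.001, -0.966, -0.26], [-1.0, -0.001, -0.001]]
force: [0.2, -0.3, -0.2]
opening: 92.0
```

Call:
arm_command --moves '[0.1,-0.646,-0.218,0,0,0,1,0.2,-0.646,-0.218,0,0,0,1,0.4,-0.646,-0.218,0,0,0,1,0.506,-0.646,-0.218,0,0,0,1,0.506,-0.646,-0.218,0,0,0,1,0.506,-0.646,-0.218,0,0,0,1]'

```text
time_s: 13.85
tool_pos: [496.1, 211.2, 199.0]
eef_rot: [[-0.0, 0.257, -0.966], [-0.002, -0.966, -0.257], [-1.0, 0.002, 0.001]]
force: [0.6, 0.7, 0.3]
opening: 91.6
```

```bash
python3 - <<'E'
from mv import *
from rig import env
sent([0,-0.7,-0.22,0,0,0]);R,p=sent([.506,-0.646,-0.218,0,0,0]);s=env.read_state();print(p,s["tool_pos"],s["qpos"])
a=env.snapshot("wrist"); pickle.dump((s,a),open("d1.pkl","wb")); cv2.imwrite("pics/d1.png",a["pixels"][:,:,::-1])
E
```

```text
[496.03381114 213.07124666 199.99026422] [496.09657375 211.20946836 199.01975761] [ 22.97845877  11.48937322 102.79326546  -0.11421565  65.78749492
  98.1284785 ]
```

View pics/d1.png

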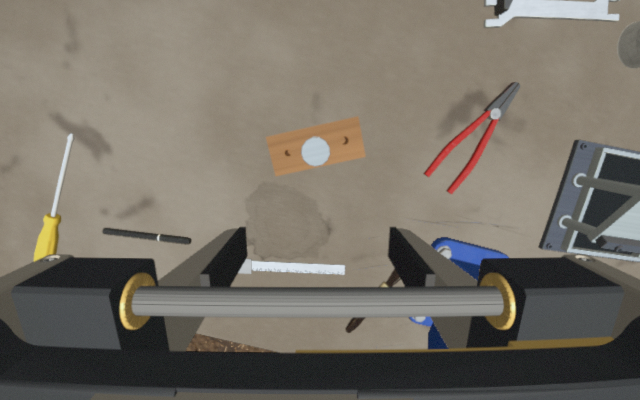

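```bash
python3 - <<'E'
from mv import *
s,a=pickle.load(open("d1.pkl","rb"));cv2.imwrite("pics/d1c.png",crop(a["pixels"][:,:,::-1],255,375,105,185,6))
E
```

```text
(no output)
```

View pics/d1c.png

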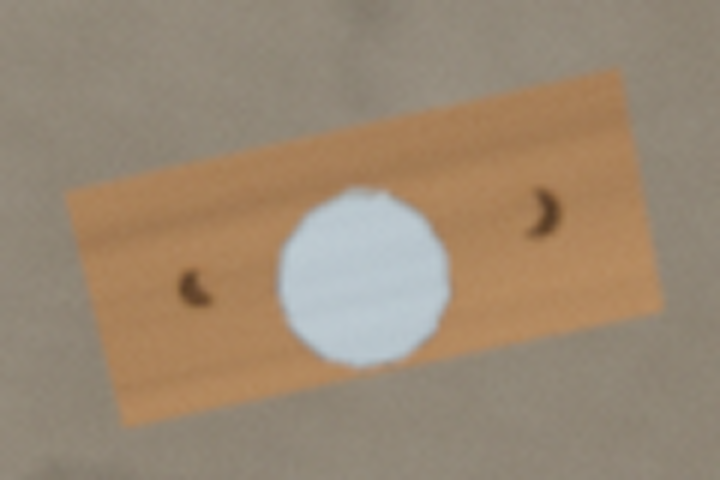

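```bash
python3 - <<'E'
from mv import *
s,a=pickle.load(open("d1.pkl","rb"));c=cam(a,s)
P=lambda u,v:(255+(u+.5)/6-.5,105+(v+.5)/6-.5)
C=[onplane(c,P(*q),50)[:2] for q in ((66,190),(620,70),(663,310),(127,427))]
print(np.round(C,1),np.mean(C,0)); print([np.linalg.norm(C[i]-C[i-1]).round(1) for i in range(4)])
print("head",onplane(c,P(364,278),153))
print("outer holes",onplane(c,P(194,290),50),onplane(c,P(543,213),50))
# pad tips: inner tips at px
for uv in ((245,229),(390,229)):
    o,d=ray(c,uv); T=np.array(a["tool_from_camera"]); dt=s["eef_rot"].T@d; ot=s["eef_rot"].T@(o-s["tool_pos"])
    k=(np.sign(dt[1])*46-ot[1])/dt[1]; print(ot+k*dt)
E
```

```text
[[543.  288.7]
 [594.8 185.4]
 [550.9 162.9]
 [498.4 265.6]] [546.80524278 225.64528808]
[np.float64(50.3), np.float64(115.5), np.float64(49.3), np.float64(115.4)]
head [547.31446378 225.99284682 153.        ]
outer holes [529.92530923 258.48910075  50.        ] [563.5401395  192.63742524  50.        ]
[-35.42544561 -46.          -8.75832268]
[-40.05285919  46.         -10.20695886]
```

```bash
python3 - <<'E'
from mv import *
from rig import env
R,p=load();s=env.read_state();print(p,s["tool_pos"])
Td=down(np.radians(15))
for z in (200,120,62): print(rel(Td,np.array([545.7,226,z])).tolist())
E
```

```text
[496.03381114 213.07124666 199.99026422] [497.01216068 211.54296008 200.30601701]
[0.0, 0.002, -0.257, -0.0, -0.0, -0.0]
[0.4, 0.002, -0.256, -0.0, -0.0, -0.0]
[0.69, 0.002, -0.256, -0.0, -0.0, -0.0]
```

Call:
arm_command --moves '[0,0,-0.256,0,0,0,1,0,0,-0.256,0,0,0,1,0.2,0,-0.256,0,0,0,1,0.35,0,-0.256,0,0,0,1,0.45,0,-0.256,0,0,0,1,0.5,0,-0.256,0,0,0,1,0.5,0,-0.256,0,0,0,1,0.5,0,-0.256,0,0,0,1]'

```text
time_s: 14.7
tool_pos: [546.8, 226.1, 100.9]
eef_rot: [[0.003, 0.258, -0.966], [-0.0, -0.966, -0.258], [-1.0, 0.001, -0.003]]
force: [-0.1, 0.2, -0.9]
opening: 91.8
```

```bash
python3 - <<'E'
from mv import *
from rig import env
R,p=sent([.5,0,-0.256,0,0,0]);s=env.read_state();print(p,s["tool_pos"],s["force"])
for n,b in (("scene",(190,330,190,350)),("top",(150,270,150,260))):
    a=env.snapshot(n); cv2.imwrite(f"pics/e_{n}.png",crop(a["pixels"][:,:,::-1],*b,4))
E
```

```text
[545.54065594 226.30237081 100.01301845] [546.84592759 226.09817867 100.87539567] [-0.08505568  0.16448062 -0.86817625]
```

View pics/e_scene.png

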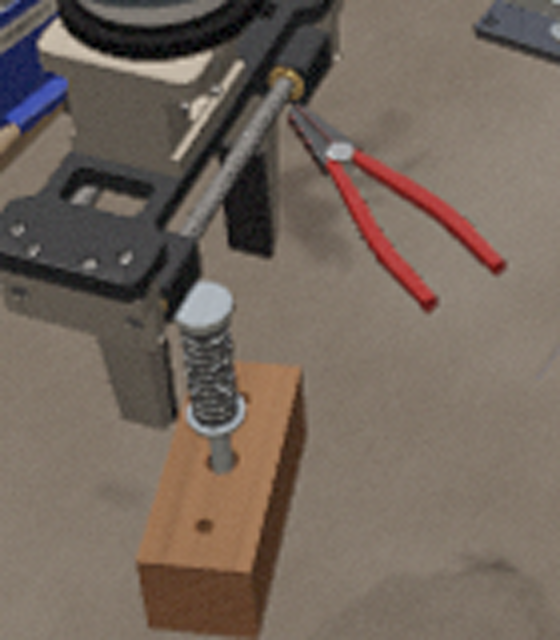

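View pics/e_top.png

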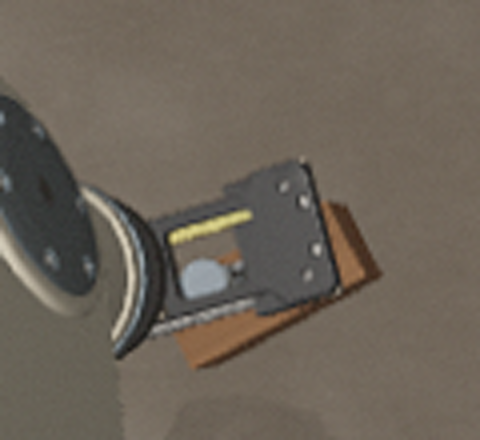

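```bash
python3 - <<'E'
from mv import *
from rig import env
R,p=load(); d=pickle.load(open("s0.pkl","rb")); c=cam(d["scene"])
for yy in (46,-46,64,-64):
  for zz in (-10,10):
    q=proj(c,[p+R@np.array([-38,yy,zz])])[0]; print(yy,zz,((q+.5-[190,190])*4).round(0))
E
```

```text
46 -10 [230. 246.]
46 10 [272. 256.]
-46 -10 [136. 399.]
-46 10 [180. 412.]
64 -10 [247. 218.]
64 10 [288. 229.]
-64 -10 [115. 432.]
-64 10 [161. 445.]
```

Call:
arm_command --moves '[0.06,0,0,0,0,0,1,0.12,0,0,0,0,0,1,0.16,0,0,0,0,0,1,0.19,0,0,0,0,0,1,0.19,0,0,0,0,0,1]'

```text
time_s: 15.3
tool_pos: [544.8, 225.8, 59.8]
eef_rot: [[-0.001, 0.259, -0.966], [-0.002, -0.966, -0.259], [-1.0, 0.002, 0.002]]
force: [-0.3, -0.2, 0.8]
opening: 91.7
```

```bash
python3 - <<'E'
from mv import *
from rig import env
R,p=sent([.19,0,0,0,0,0]);s=env.read_state();print(p,s["tool_pos"],s["force"])
a=env.snapshot("scene"); cv2.imwrite(f"pics/e2.png",crop(a["pixels"][:,:,::-1],190,330,190,350,4))
E
```

```text
[545.55938743 226.29767088  62.01302336] [544.82533579 225.83507795  59.77201402] [-0.29179678 -0.20366169  0.79966317]
```

View pics/e2.png

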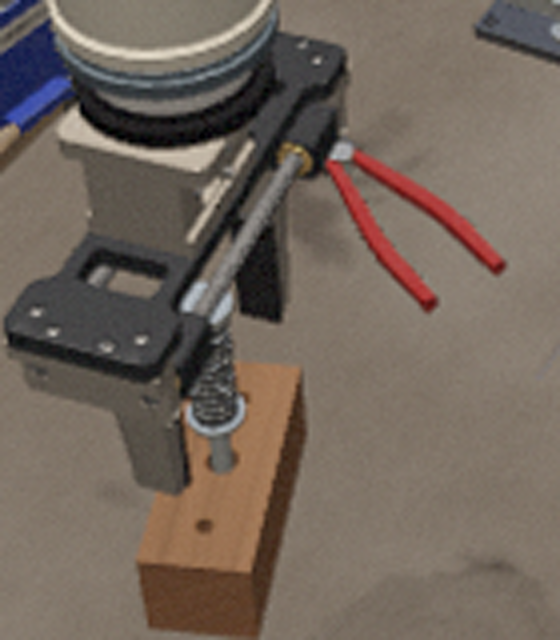

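Call:
arm_command --moves '[0,0,0,0,0,0,0,0,0,0,0,0,0,0,0,0,0,0,0,0,0,0,0,0,0,0,0,0,0,0,0,0,0,0,0,0,0,0,0,0,0,0,0,0,0,0,0,0,0,0,0,0,0,0,0,0,0,0,0,0,0,0,0]'

```text
time_s: 16.25
tool_pos: [545.7, 226.1, 61.1]
eef_rot: [[0.001, 0.259, -0.966], [-0.001, -0.966, -0.259], [-1.0, 0.002, -0.001]]
force: [0.3, -0.1, 0.7]
opening: 25.0
```

```bash
python3 - <<'E'
from mv import *
from rig import env
R,p=load();s=env.read_state();print(p,s["tool_pos"],s["force"],s["torque"],s["opening"])
a=env.snapshot("scene"); cv2.imwrite(f"pics/e3.png",crop(a["pixels"][:,:,::-1],190,330,190,350,4))
a=env.snapshot("wrist"); cv2.imwrite(f"pics/e3w.png",a["pixels"][:,:,::-1])
E
```

```text
[545.55938743 226.29767088  62.01302336] [545.65993474 226.12280257  61.10993224] [ 0.33306741 -0.13117602  0.70948194] [-0.04108736 -0.00305809 -0.00880459] 24.96621100041976
```

View pics/e3.png

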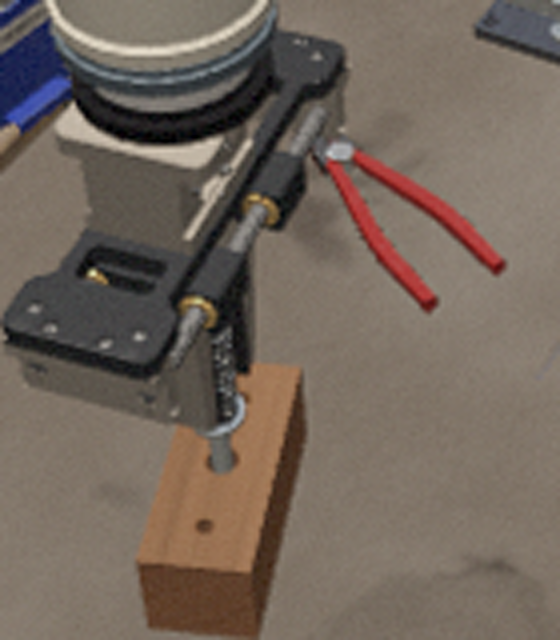

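View pics/e3w.png

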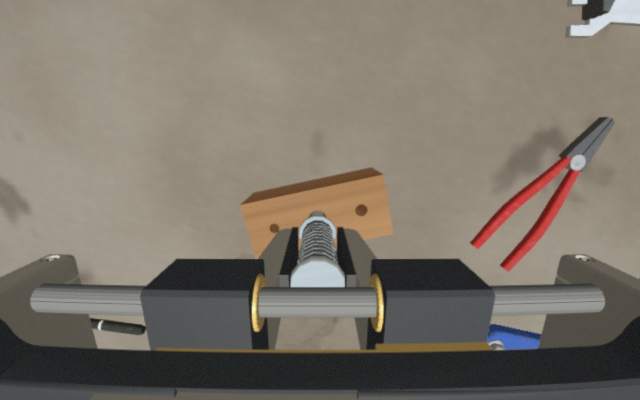

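Call:
arm_command --moves '[0,0,0,0,0,0,0,0,0,0,0,0,0,0,0,0,0,0,0,0,0,0,0,0,0,0,0,0]'

```text
time_s: 16.75
tool_pos: [545.7, 226.1, 61.1]
eef_rot: [[0.001, 0.259, -0.966], [-0.001, -0.966, -0.259], [-1.0, 0.002, -0.001]]
force: [0.5, -0.1, 0.2]
opening: 24.5
```

```bash
python3 - <<'E'
from mv import *
from rig import env
s=env.read_state(); print(s["opening"],s["force"],s["torque"])
a=env.snapshot("wrist"); cv2.imwrite(f"pics/e4w.png",crop(a["pixels"][:,:,::-1],250,390,190,310,5.5))
a=env.snapshot("scene"); cv2.imwrite(f"pics/e4.png",crop(a["pixels"][:,:,::-1],220,270,250,320,8))
E
```

```text
24.527835670164663 [ 0.5387331  -0.06586025  0.17389931] [-0.01147048  0.0268413   0.0567378 ]
```

View pics/e4w.png

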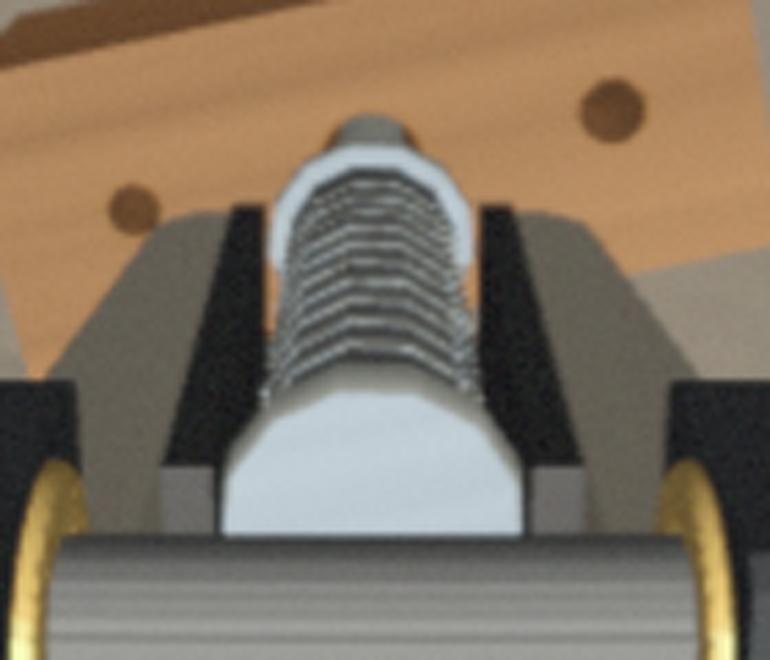

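View pics/e4.png

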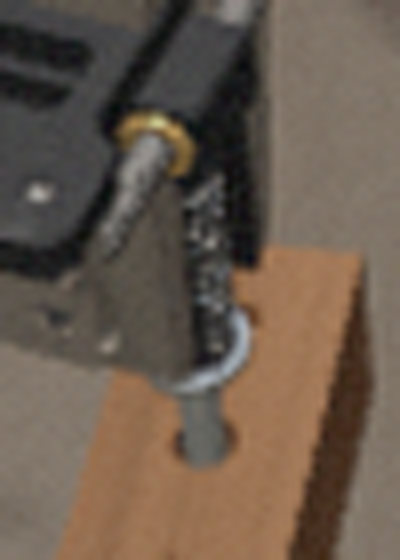

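```bash
cat >> mv.py <<'E'
AL=np.radians(45)
def tilt(T,al): # rotate tool about own y so that x leans toward +z_tool
    c,s=np.cos(al),np.sin(al)
    x=c*T[:,0]+s*T[:,2]; z=c*T[:,2]-s*T[:,0]; return np.c_[x,T[:,1],z]
E
python3 - <<'E'
from mv import *
R,p=load(); T=tilt(down(np.radians(15)),AL); print(T.round(3))
P=np.array([545.6,226.2,101]); tcp=P+46*T[:,0]
up=p+[0,0,90]
pre=tcp-110*T[:,0]
print(pre,tcp)
print("up",rel(R,up).tolist(),"pre",rel(T,pre).tolist(),"in",rel(T,tcp,(T,pre)).tolist())
E
```

```text
[[-0.683  0.259 -0.683]
 [-0.183 -0.966 -0.183]
 [-0.707  0.     0.707]]
[589.31281292 237.91281292 146.254834  ] [514.18141571 217.78141571  68.47308807]
up [-0.45, 0.0, -0.0, 0.0, 0.0, 0.0] pre [-0.421, 0.001, -0.227, -0.0, -0.25, -0.0] in [0.55, 0.0, -0.0, 0.0, 0.0, 0.0]
```

Call:
arm_command --moves '[0,0,0,0,0,0,1,0,0,0,0,0,0,1,0,0,0,0,0,0,1,0,0,0,0,0,0,1,0,0,0,0,0,0,1,0,0,0,0,0,0,1,-0.1,0,0,0,0,0,1,-0.25,0,0,0,0,0,1,-0.5,0,0,0,0,0,1,-0.5,0,0,0,0,0,1]'

```text
time_s: 17.85
tool_pos: [549.4, 227.9, 167.5]
eef_rot: [[0.01, 0.259, -0.966], [0.002, -0.966, -0.259], [-1.0, 0.0, -0.01]]
force: [-0.2, 1.0, -1.0]
opening: 91.8
```

```bash
python3 - <<'E'
from mv import *
from rig import env
R,p=sent([-.5,0,0,0,0,0]);s=env.read_state();print(p,s["tool_pos"],s["opening"])
T=tilt(down(np.radians(15)),AL)
P=np.array([545.6,226.2,101]); tcp=P+46*T[:,0]; pre=tcp-110*T[:,0]
print("pre",rel(T,pre).tolist())
a=env.snapshot("scene"); cv2.imwrite(f"pics/e5.png",crop(a["pixels"][:,:,::-1],190,330,190,350,4))
E
```

```text
[545.51009405 226.31003911 162.01301045] [549.36589214 227.85392448 167.46033583] 91.83943081635476
pre [0.079, 0.001, -0.227, -0.0, -0.25, -0.0]
```

View pics/e5.png

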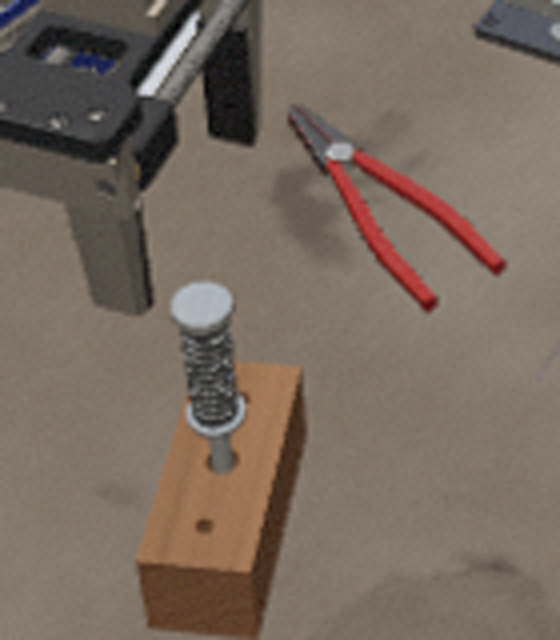

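Drift still upright in the block (head at about (203,303) in the crop). I rotate to the oblique grasp.

Call:
arm_command --moves '[0.0,0,-0.227,0,-0.05,0,1,0.0,0,-0.227,0,-0.1,0,1,0.0,0,-0.227,0,-0.15,0,1,0.04,0,-0.227,0,-0.2,0,1,0.079,0,-0.227,0,-0.25,0,1,0.079,0,-0.227,0,-0.25,0,1,0.079,0,-0.227,0,-0.25,0,1,0.079,0,-0.227,0,-0.25,0,1]'

```text
time_s: 18.7
tool_pos: [589.2, 237.9, 143.8]
eef_rot: [[-0.682, 0.259, -0.684], [-0.184, -0.966, -0.182], [-0.707, 0.002, 0.707]]
force: [0.6, -0.6, 0.7]
opening: 92.0
```

```bash
python3 - <<'E'
from mv import *
from rig import env
R,p=sent([0.079,0,-.227,0,-.25,0]);s=env.read_state();print(p,s["tool_pos"],s["qpos"],np.degrees(Ro.from_matrix(R.T@s["eef_rot"]).as_rotvec()))
a=env.snapshot("scene"); cv2.imwrite(f"pics/e6.png",crop(a["pixels"][:,:,::-1],150,330,170,350,4))
a=env.snapshot("wrist"); cv2.imwrite(f"pics/e6w.png",a["pixels"][:,:,::-1])
pickle.dump((s,a),open("e6.pkl","wb"))
E
```

```text
[589.37282057 238.05133794 146.23317764] [589.16241489 237.88992806 143.8264762 ] [ 19.78778584  53.98660465  53.54855113   3.73793828 117.29483032
  95.18924301] [ 0.06601096 -0.00166256  0.05753163]
```

View pics/e6.png

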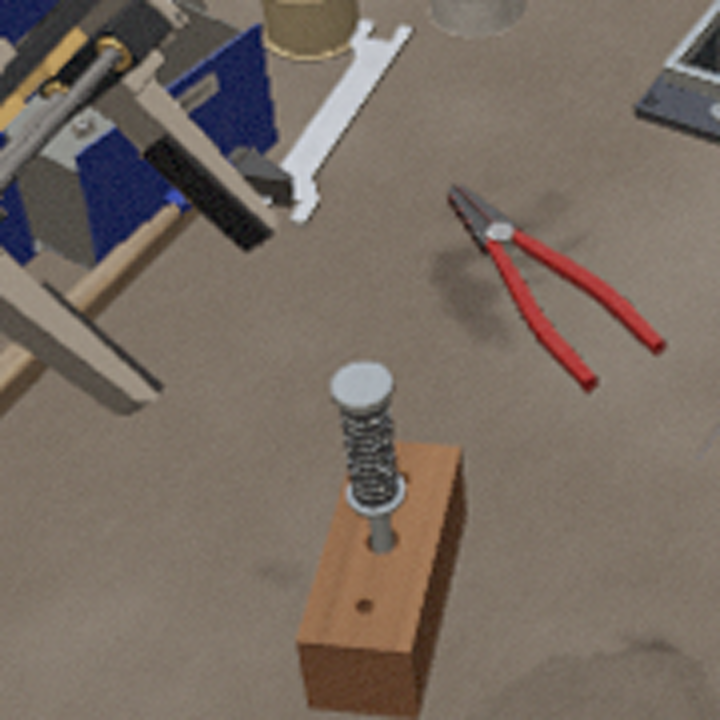

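View pics/e6w.png

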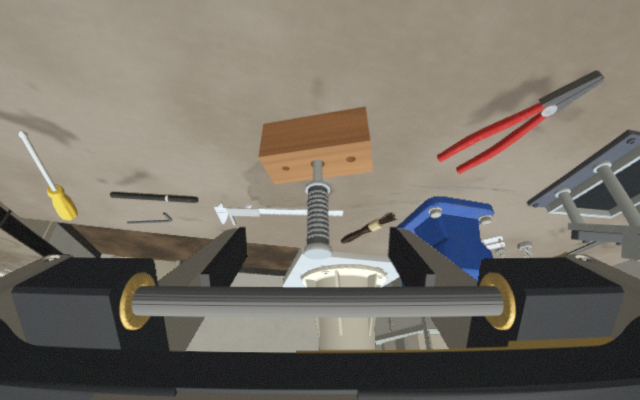

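Call:
arm_command --moves '[0.12,0,0,0,0,0,1,0.24,0,0,0,0,0,1,0.34,0,0,0,0,0,1,0.4,0,0,0,0,0,1,0.45,0,0,0,0,0,1,0.5,0,0,0,0,0,1,0.55,0,0,0,0,0,1,0.55,0,0,0,0,0,1,0.55,0,0,0,0,0,1]'

```text
time_s: 19.7
tool_pos: [514.5, 217.8, 67.6]
eef_rot: [[-0.682, 0.259, -0.684], [-0.184, -0.966, -0.182], [-0.708, 0.002, 0.707]]
force: [-0.3, 0.4, -0.1]
opening: 91.9
```

```bash
python3 - <<'E'
from mv import *
from rig import env
R,p=sent([0.55,0,0,0,0,0]);s=env.read_state();print(p,s["tool_pos"],s["force"])
a=env.snapshot("scene"); cv2.imwrite(f"pics/e7.png",crop(a["pixels"][:,:,::-1],180,310,220,350,5))
a=env.snapshot("wrist"); cv2.imwrite(f"pics/e7w.png",crop(a["pixels"][:,:,::-1],190,450,110,310,3))
E
```

```text
[514.27649974 217.92253882  68.41689372] [514.51866138 217.81193862  67.55748434] [-0.3234369   0.36560982 -0.12291415]
```

View pics/e7.png

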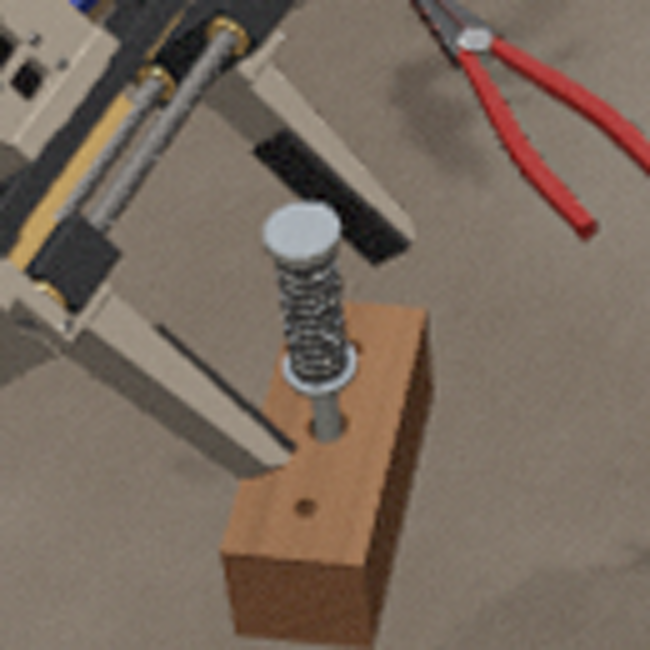

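View pics/e7w.png

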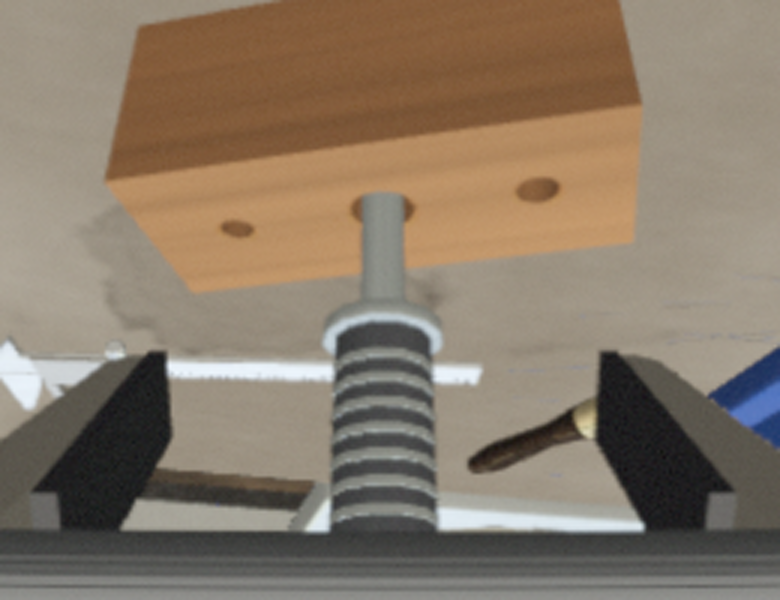

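Call:
arm_command --moves '[0,0,0,0,0,0,0,0,0,0,0,0,0,0,0,0,0,0,0,0,0,0,0,0,0,0,0,0,0,0,0,0,0,0,0,0,0,0,0,0,0,0,0,0,0,0,0,0,0,0,0,0,0,0,0,0,0,0,0,0,0,0,0,0,0,0,0,0,0,0]'

```text
time_s: 20.8
tool_pos: [514.4, 217.8, 67.5]
eef_rot: [[-0.682, 0.259, -0.684], [-0.184, -0.966, -0.182], [-0.707, 0.002, 0.707]]
force: [0.7, 0.2, 0.7]
opening: 20.2
```

```bash
python3 - <<'E'
from mv import *
from rig import env
s=env.read_state();print(s["tool_pos"],s["force"],s["torque"],s["opening"])
a=env.snapshot("scene"); cv2.imwrite(f"pics/e8.png",crop(a["pixels"][:,:,::-1],180,310,220,350,5))
a=env.snapshot("wrist"); cv2.imwrite(f"pics/e8w.png",crop(a["pixels"][:,:,::-1],190,450,110,310,3));pickle.dump((s,a),open("e8.pkl","wb"))
E
```

```text
[514.36525817 217.78185283  67.49854071] [0.72593054 0.21902401 0.67937394] [ 0.0613591  -0.3199689  -0.02314271] 20.172263914499307
```

View pics/e8.png

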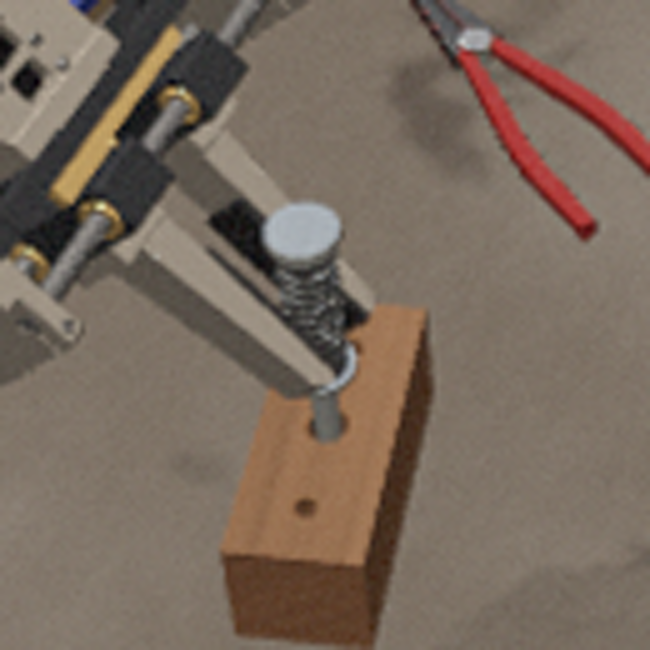

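View pics/e8w.png

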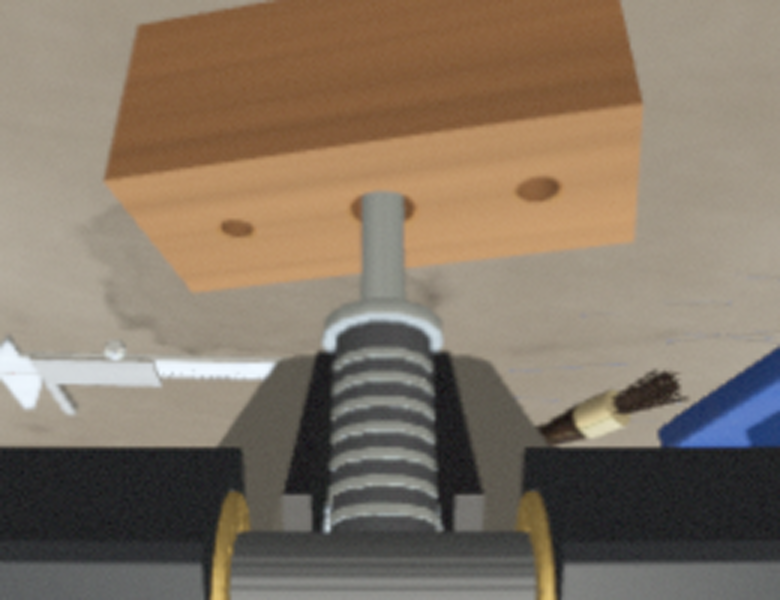

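Call:
arm_command --moves '[-0.035,0,0.035,0,0,0,0,-0.07,0,0.07,0,0,0,0,-0.12,0,0.12,0,0,0,0,-0.2,0,0.2,0,0,0,0,-0.3,0,0.3,0,0,0,0,-0.4,0,0.4,0,0,0,0,-0.4,0,0.4,0,0,0,0,-0.4,0,0.4,0,0,0,0]'

```text
time_s: 21.7
tool_pos: [514.7, 218.1, 181.4]
eef_rot: [[-0.681, 0.259, -0.685], [-0.183, -0.966, -0.182], [-0.709, 0.001, 0.705]]
force: [-0.0, 0.4, -2.8]
opening: 20.5
```

```bash
cp cmd.pkl grasp.pkl; python3 - <<'E'
from mv import *
from rig import env
R,p=sent([-.4,0,.4,0,0,0]);s=env.read_state();print(p,s["tool_pos"],s["force"],s["torque"],s["opening"],s["qpos"])
a=env.snapshot("scene"); cv2.imwrite(f"pics/e9.png",crop(a["pixels"][:,:,::-1],150,310,160,350,4));pickle.dump((s,a),open("e9s.pkl","wb"))
a=env.snapshot("top"); cv2.imwrite(f"pics/e9t.png",crop(a["pixels"][:,:,::-1],130,290,140,270,4));pickle.dump((s,a),open("e9t.pkl","wb"))
E
```

```text
[514.22073065 217.93653187 181.5539641 ] [514.65282718 218.05628433 181.43408589] [-0.04758005  0.41584401 -2.78884096] [ 0.16281826 -0.53183974  0.0223284 ] 20.46738784548942 [ 20.23614407  44.51759611  67.22855445   3.95260844 112.9255613
  95.32687588]
```

View pics/e9.png

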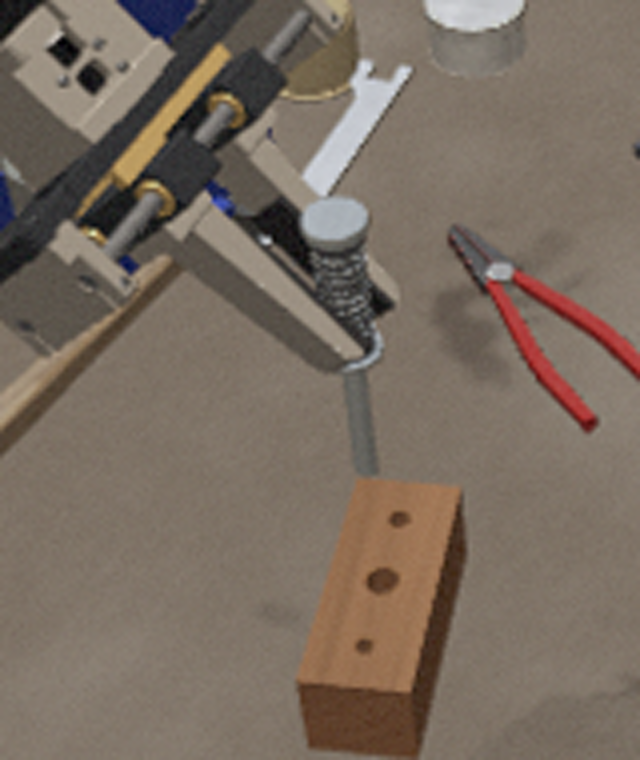

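View pics/e9t.png

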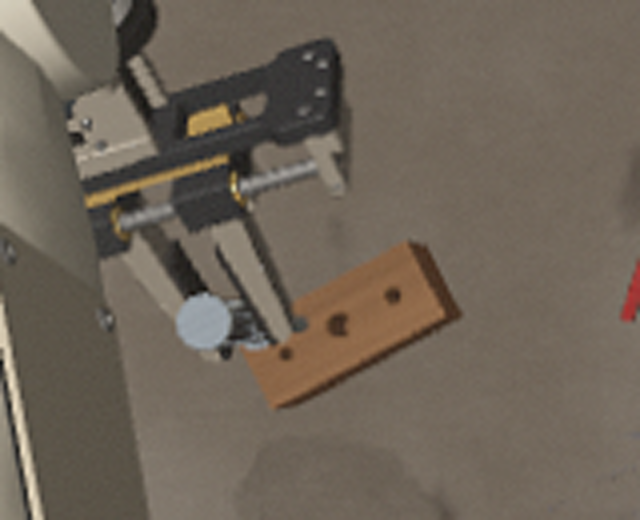

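```bash
cat >> mv.py <<'E'
def drift_in_tool():
    R,p=pickle.load(open("grasp.pkl","rb")); 
    tip=np.array([545.9,226.2,10.]); 
    t=R.T@(tip-p); t[1]=0; return t, R.T@np.array([0,0,1.])
E
python3 - <<'E'
from mv import *
R,p=load(); t,ax=drift_in_tool(); print(t,ax)
tip=p+R@t; hd=tip+R@ax*143
d=pickle.load(open("s0.pkl","rb"))
for n,off in (("scene",(150,160)),("top",(130,140))):
    q=proj(cam(d[n]),[tip,hd,tip+R@ax*73]); print(n,((q+.5-np.array(off))*4).round(0).tolist())
E
```

```text
[ 18.22147011   0.         -64.41307993] [-7.07420763e-01  2.46976359e-04  7.06792617e-01]
scene [[369.0, 469.0], [336.0, 216.0], [353.0, 347.0]]
top [[299.0, 321.0], [201.0, 319.0], [253.0, 320.0]]
```

```bash
cat >> mv.py <<'E'
def bed_target(bx,by,bz,BED=BED):
    Rb,o=bedpose(BED); T=tilt(toolrot(Rb),AL); t,ax=drift_in_tool()
    return T,o+Rb@np.array([bx,by,bz],float)-T@t
E
python3 - <<'E'
from mv import *
R,p=load(); T,h=bed_target(0,0,96); print(p,h,T.round(3))
a=p+[0,-150,90]; b=(a+h)/2+[0,0,45]; b2=a+(h-a)*.5+[0,0,30]
Rm=Ro.from_matrix(R)*Ro.from_rotvec(Ro.from_matrix(R.T@T).as_rotvec()*.5); Rm=Rm.as_matrix()
print("a",rel(R,a).tolist()); print("b",rel(T,b2,(R,a)).tolist()); print("h",rel(T,h,(T,b2)).tolist())
E
```

```text
[514.22073065 217.93653187 181.5539641 ] [ 473.91540247 -281.48417886  212.41035918] [[-0.257  0.116 -0.959]
 [-0.03  -0.993 -0.112]
 [-0.966 -0.     0.259]]
a [-0.181, 0.725, 0.455, 0.0, 0.0, 0.0]
b [0.227, 0.818, 0.23, 0.04, 0.166, -0.023]
h [0.34, 0.856, 0.118, 0.0, 0.0, 0.0]
```

Call:
arm_command --moves '[-0.3,0.0,0.3,0,0,0,0,-0.3,0.1,0.35,0,0,0,0,-0.3,0.25,0.4,0,0,0,0,-0.25,0.45,0.45,0,0,0,0,-0.18,0.6,0.455,0,0,0,0,-0.18,0.725,0.455,0,0,0,0,-0.18,0.725,0.455,0,0,0,0,-0.18,0.725,0.455,0,0,0,0]'

```text
time_s: 22.6
tool_pos: [513.8, 67.8, 269.7]
eef_rot: [[-0.684, 0.257, -0.683], [-0.183, -0.966, -0.181], [-0.706, 0.001, 0.708]]
force: [-0.2, 0.2, -0.6]
opening: 20.6
```

Call:
arm_command --moves '[0.04,0.16,0.04,0.008,0.033,-0.005,0,0.09,0.32,0.09,0.016,0.066,-0.009,0,0.14,0.49,0.14,0.024,0.1,-0.014,0,0.18,0.65,0.18,0.032,0.133,-0.018,0,0.227,0.818,0.23,0.04,0.166,-0.023,0,0.227,0.818,0.23,0.04,0.166,-0.023,0,0.227,0.818,0.23,0.04,0.166,-0.023,0]'

```text
time_s: 23.3
tool_pos: [493.5, -106.4, 271.7]
eef_rot: [[-0.257, 0.117, -0.959], [-0.031, -0.993, -0.113], [-0.966, 0.001, 0.259]]
force: [-0.5, -0.4, -1.4]
opening: 20.1
```

```bash
python3 - <<'E'
from mv import *
from rig import env
sent([-.18,.725,.455,0,0,0]);R,p=sent([0.227,0.818,0.23,0.04,0.166,-0.023]);s=env.read_state();print(p,s["tool_pos"],s["force"],s["opening"],s["qpos"],np.degrees(Ro.from_matrix(R.T@s["eef_rot"]).as_rotvec()))
T,h=bed_target(0,0,96); print(rel(T,h).tolist())
E
```

```text
[ 494.00190376 -106.92679927  271.81101434] [ 493.45515523 -106.41345457  271.72998999] [-0.48514618 -0.38157668 -1.43078304] 20.086326363586316 [-9.12000649 14.54866729 91.2129016  -4.11641374 88.70848461 74.79665438] [0.07850159 0.01110479 0.0148182 ]
[0.34, 0.855, 0.119, 0.0, 0.0, -0.0]
```

Call:
arm_command --moves '[0.0,0.25,0.119,0,0,0,0,0.0,0.5,0.119,0,0,0,0,0.05,0.7,0.119,0,0,0,0,0.15,0.855,0.119,0,0,0,0,0.25,0.855,0.119,0,0,0,0,0.34,0.855,0.119,0,0,0,0,0.34,0.855,0.119,0,0,0,0,0.34,0.855,0.119,0,0,0,0]'

```text
time_s: 24.1
tool_pos: [474.8, -280.1, 211.6]
eef_rot: [[-0.259, 0.12, -0.958], [-0.032, -0.993, -0.116], [-0.965, 0.0, 0.261]]
force: [0.1, -0.2, -2.1]
opening: 20.2
```

```bash
python3 - <<'E'
from mv import *
from rig import env
R,p=sent([0.34,.855,.119,0,0,0]);s=env.read_state();print(p,s["tool_pos"],s["force"],s["opening"])
t,ax=drift_in_tool(); Rb,o=bedpose(BED)
for nm,(x0,x1,y0,y1) in (("top",(350,470,150,250)),("scene",(300,420,60,210)),("wrist",(220,420,100,290))):
    a=env.snapshot(nm); c=cam(a,s); sc=4 if nm=="wrist" else 5
    pickle.dump((s,a),open(f"f1_{nm}.pkl","wb"))
    im=crop(a["pixels"][:,:,::-1].copy(),x0,x1,y0,y1,sc)
    tip=p+R@t
    draw(im,c,[(tip,tip+R@ax*143)],np.eye(3),np.zeros(3),(255,0,255),sc,(x0,y0))
    th=np.linspace(0,2*np.pi,25); ring=[np.array([9*np.cos(x),9*np.sin(x),36]) for x in th]
    draw(im,c,list(zip(ring[:-1],ring[1:])),Rb,o,(0,255,0),sc,(x0,y0))
    draw(im,c,[(np.array([0,0,36.]),np.array([0,0,96.]))],Rb,o,(0,255,0),sc,(x0,y0))
    cv2.imwrite(f"pics/f1_{nm}.png",im)
E
```

```text
[ 473.84536213 -281.55795918  212.40468623] [ 474.76569091 -280.10007046  211.60745023] [ 0.10048065 -0.15479134 -2.10608949] 20.249334735567604
```

View pics/f1_top.png

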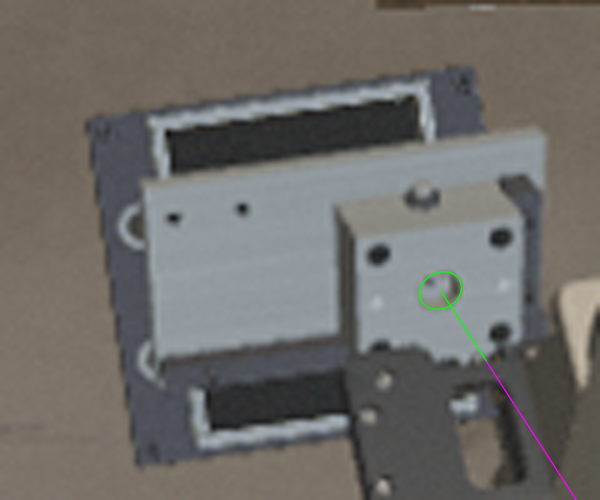

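View pics/f1_scene.png

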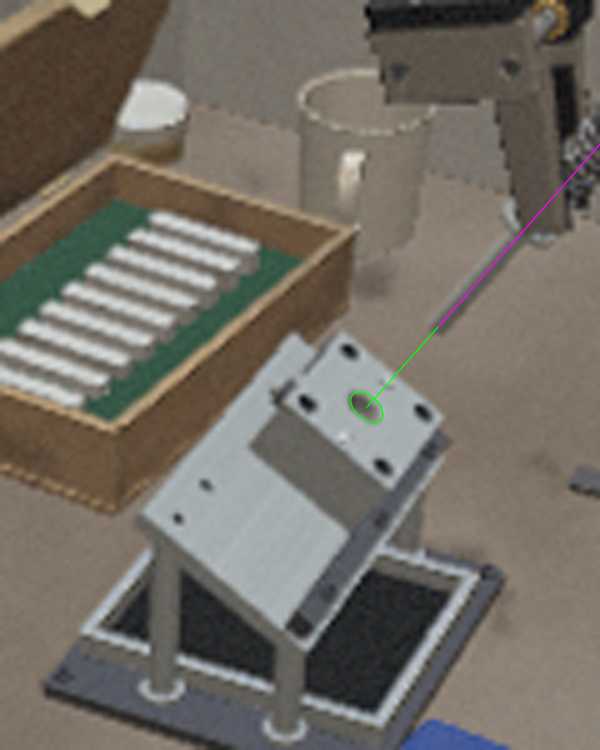

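View pics/f1_wrist.png

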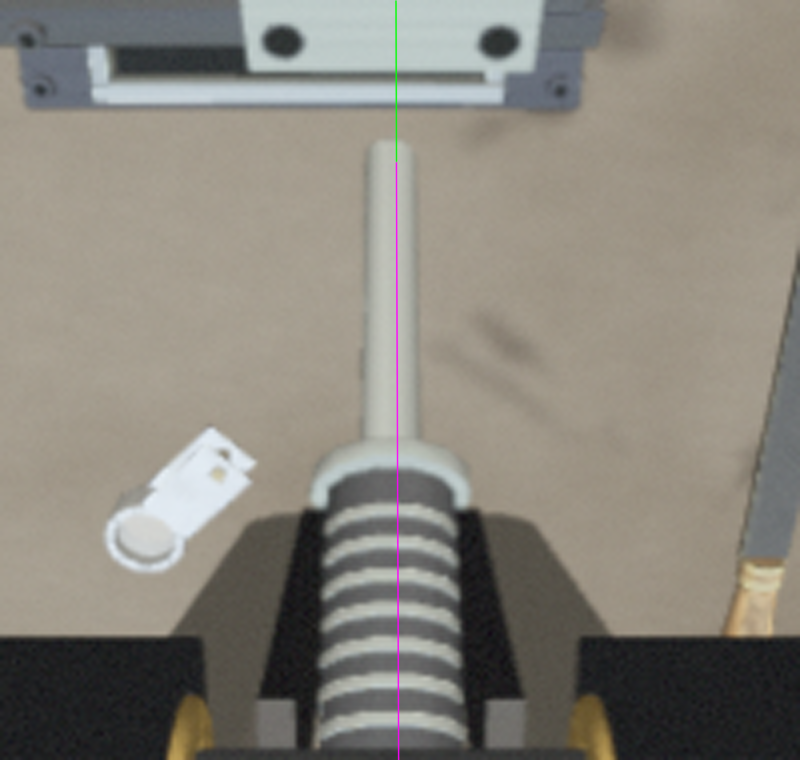

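Call:
arm_command --moves '[0.05,0,-0.05,0,0,0,0,0.1,0,-0.1,0,0,0,0,0.15,0,-0.15,0,0,0,0,0.18,0,-0.18,0,0,0,0,0.18,0,-0.18,0,0,0,0,0.18,0,-0.18,0,0,0,0]'

```text
time_s: 24.85
tool_pos: [499.0, -278.6, 167.7]
eef_rot: [[-0.258, 0.118, -0.959], [-0.032, -0.993, -0.114], [-0.966, 0.001, 0.26]]
force: [-0.4, 0.3, -1.7]
opening: 20.5
```

```bash
cat > f.py <<'E'
from mv import *
from rig import env
import sys
def show(tag,zm=((370,470,150,250,6),(320,420,90,200,6),(240,400,100,240,5))):
    R,p=load(); s=env.read_state(); t,ax=drift_in_tool(); Rb,o=bedpose(BED)
    print("cmd tip in bed",Rb.T@(p+R@t-o),"meas",Rb.T@(s["tool_pos"]+s["eef_rot"]@t-o),"F bed",Rb.T@s["force"],s["opening"],s["time_s"])
    for nm,(x0,x1,y0,y1,sc) in zip(("top","scene","wrist"),zm):
        a=env.snapshot(nm); c=cam(a,s)
        im=crop(a["pixels"][:,:,::-1].copy(),x0,x1,y0,y1,sc)
        cv2.imwrite(f"pics/{tag}_{nm}.png",im)
E
python3 - <<'E'
from f import *
sent([0.18,0,-.18,0,0,0]); show("g1")
E
```

```text
cmd tip in bed [-1.46294768e-01  2.86227824e-02  4.50999100e+01] meas [-5.62220910e-01  2.57885232e-02  4.46281881e+01] F bed [-1.16409786  0.3484347  -1.30751608] 20.499681247480737 24.85
```

View pics/g1_scene.png

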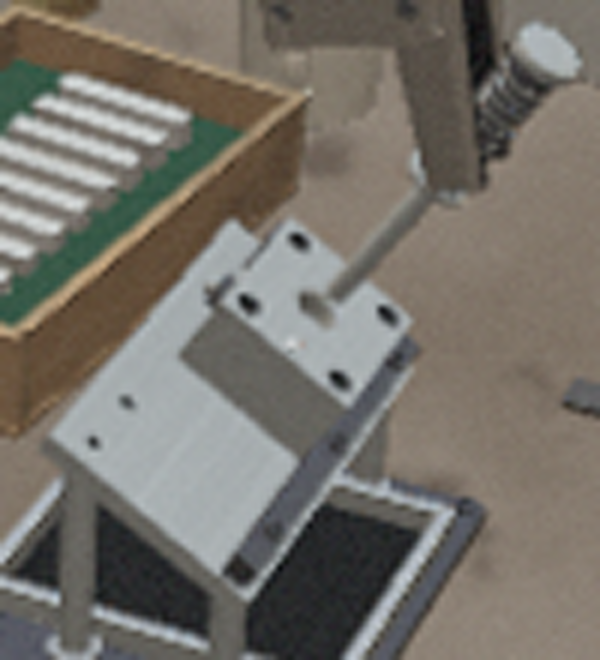

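View pics/g1_wrist.png

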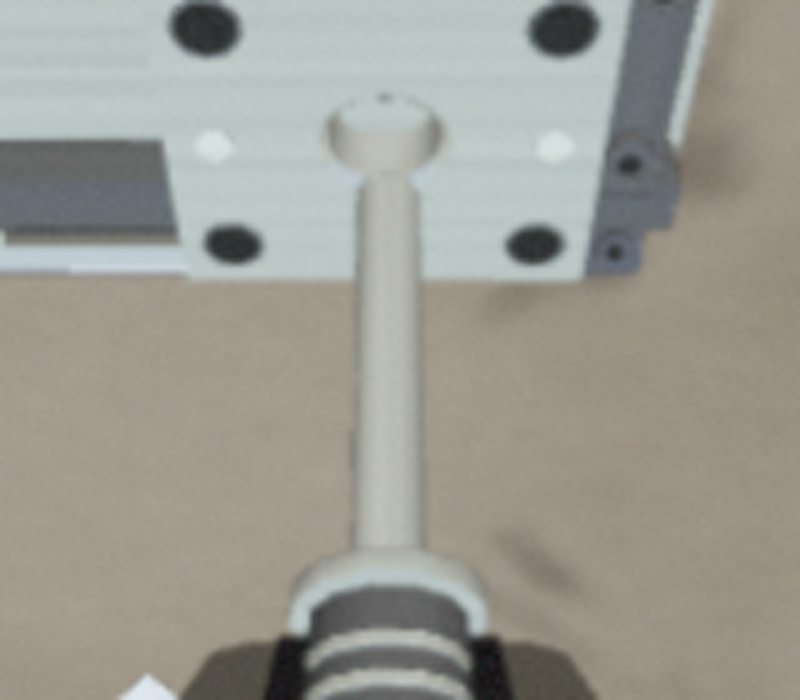

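View pics/g1_top.png

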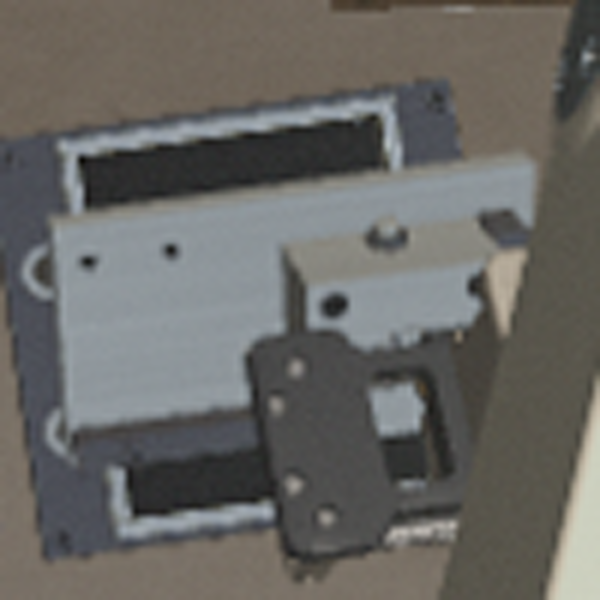

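```bash
python3 - <<'E'
from f import *
s=env.read_state(); a=env.snapshot("wrist"); c=cam(a,s); Rb,o=bedpose(BED)
f=lambda X:((proj(c,[Rb@np.array(X,float)+o])[0]+.5-[240,100])*5).round(0)
print("hole ctr",f((0,0,36)),"rim hi/lo",f((9,0,36)),f((-9,0,36)),"tip",f((0,0,45)),"tip hi/lo edge",f((5,0,45)),f((-5,0,45)))
for z in (39,42): print(z,f((5,0,z)),f((0,0,z)))
c2=cam(env.snapshot("scene")); g=lambda X:((proj(c2,[Rb@np.array(X,float)+o])[0]+.5-[320,90])*6).round(0)
print("scene hole",g((0,0,36)),"tip",g((0,0,45)))
E
```

```text
hole ctr [384. 152.] rim hi/lo [384. 109.] [384. 193.] tip [384. 194.] tip hi/lo edge [384. 170.] [384. 216.]
39 [384. 143.] [384. 166.]
42 [384. 156.] [384. 180.]
scene hole [320. 309.] tip [333. 295.]
```

Call:
arm_command --moves '[-0.007,-0.003,-0.007,0,0,0,0,0.004,-0.003,-0.018,0,0,0,0,0.015,-0.003,-0.029,0,0,0,0,0.026,-0.003,-0.04,0,0,0,0,0.036,-0.003,-0.05,0,0,0,0,0.046,-0.003,-0.06,0,0,0,0,0.046,-0.003,-0.06,0,0,0,0]'

```text
time_s: 25.8
tool_pos: [508.1, -276.8, 155.5]
eef_rot: [[-0.258, 0.118, -0.959], [-0.032, -0.993, -0.114], [-0.966, 0.001, 0.26]]
force: [0.3, 0.8, -0.7]
opening: 20.0
```

```bash
python3 - <<'E'
from f import *
sent([0.046,-.003,-.06,0,0,0]); show("g2")
E
```

```text
cmd tip in bed [ 1.82222211  0.63731993 30.10809789] meas [ 1.40975703  0.70730167 29.43594828] F bed [-0.02771476  0.74360469 -0.82468698] 20.03801815321313 25.8
```

View pics/g2_scene.png

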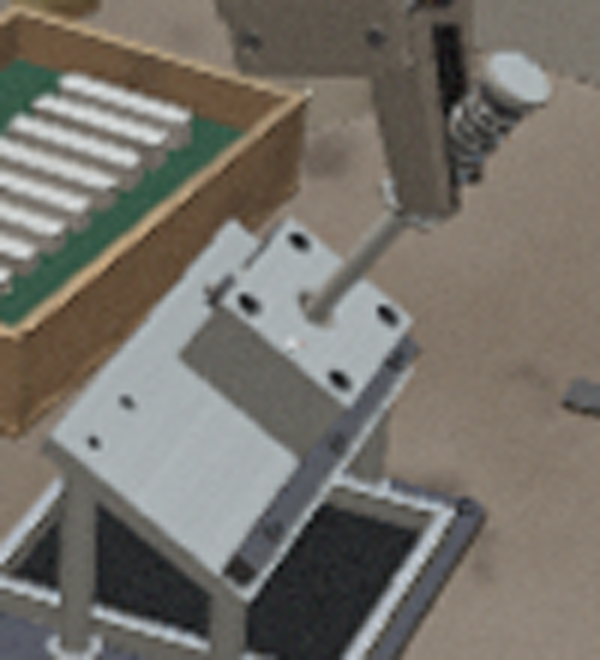

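View pics/g2_wrist.png

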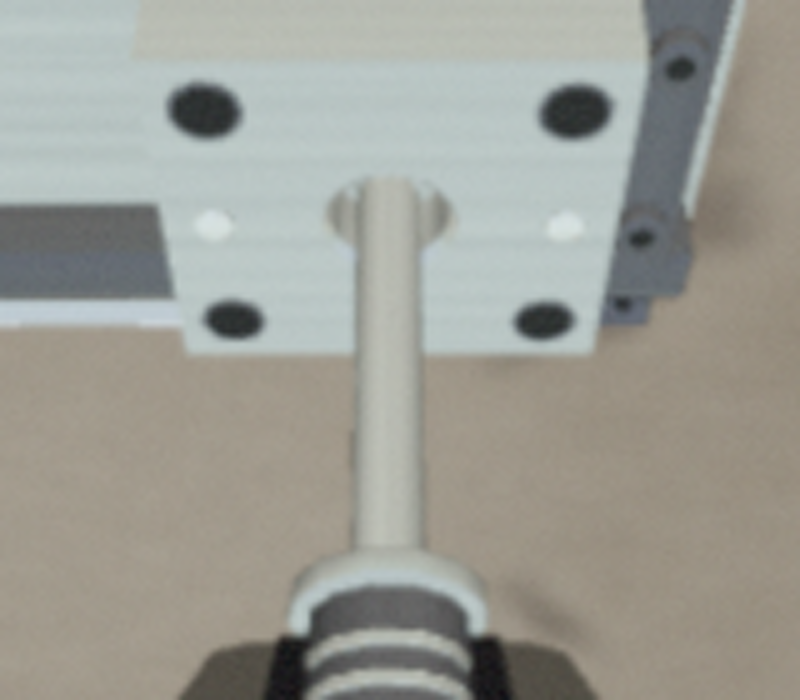

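Call:
arm_command --moves '[0.007,0,-0.007,0,0,0,0,0.014,0,-0.014,0,0,0,0,0.021,0,-0.021,0,0,0,0,0.021,0,-0.021,0,0,0,0]'

```text
time_s: 26.35
tool_pos: [511.1, -276.5, 150.5]
eef_rot: [[-0.258, 0.118, -0.959], [-0.032, -0.993, -0.114], [-0.966, 0.002, 0.26]]
force: [0.1, 0.1, -1.6]
opening: 20.6
```

```bash
python3 - <<'E'
from f import *
sent([0.021,0,-.021,0,0,0]); show("g3")
E
```

```text
cmd tip in bed [ 1.8181088   0.63946168 24.16840274] meas [ 1.5345326   0.65836512 23.63325944] F bed [-0.76625535  0.04932065 -1.4465999 ] 20.55104271221296 26.35
```

View pics/g3_wrist.png

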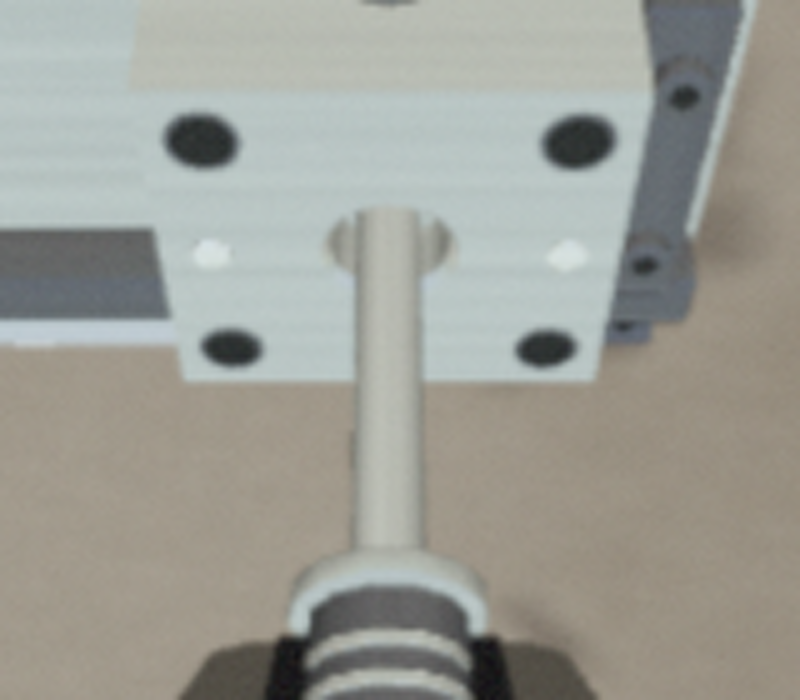

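Call:
arm_command --moves '[0.007,0,-0.007,0,0,0,0,0.014,0,-0.014,0,0,0,0,0.014,0,-0.014,0,0,0,0]'

```text
time_s: 26.8
tool_pos: [512.5, -276.7, 148.3]
eef_rot: [[-0.259, 0.118, -0.959], [-0.033, -0.993, -0.113], [-0.965, 0.002, 0.261]]
force: [-3.5, 0.3, 6.3]
opening: 20.2
```

Call:
arm_command --moves '[0.007,0,-0.007,0,0,0,0,0.014,0,-0.014,0,0,0,0,0.021,0,-0.021,0,0,0,0,0.021,0,-0.021,0,0,0,0]'

```text
time_s: 27.2
tool_pos: [515.2, -276.5, 143.5]
eef_rot: [[-0.259, 0.118, -0.959], [-0.033, -0.993, -0.113], [-0.965, 0.003, 0.261]]
force: [-5.2, -1.0, 8.9]
opening: 20.2
```

```bash
python3 - <<'E'
from f import *
sent([0.014,0,-.014,0,0,0]);sent([0.021,0,-.021,0,0,0]); show("g4")
E
```

```text
cmd tip in bed [ 1.81125328  0.64303126 14.26891082] meas [ 1.43158195  0.16035516 15.44330165] F bed [-0.15702185 -0.42108212 10.32958241] 20.220258696573815 27.2
```

View pics/g4_wrist.png

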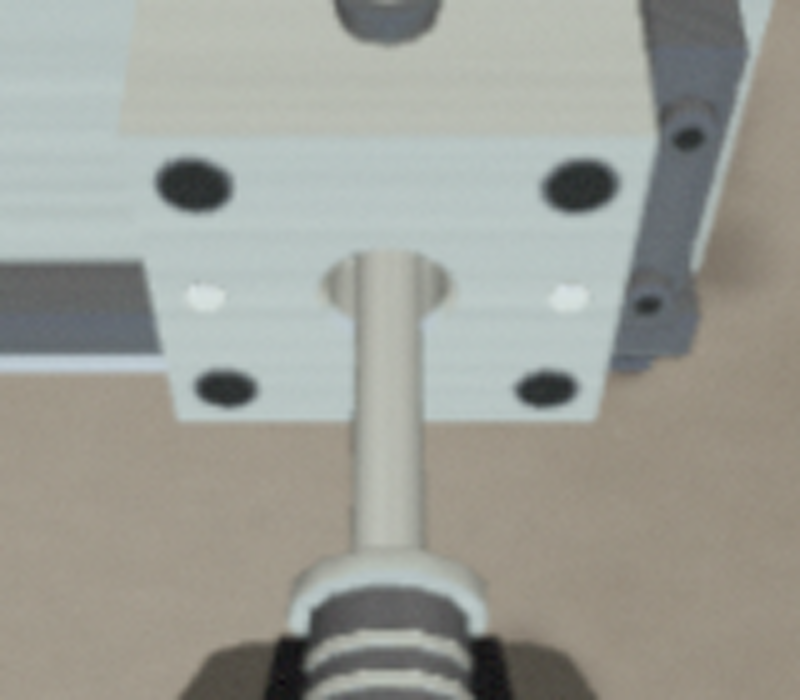

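View pics/g4_scene.png

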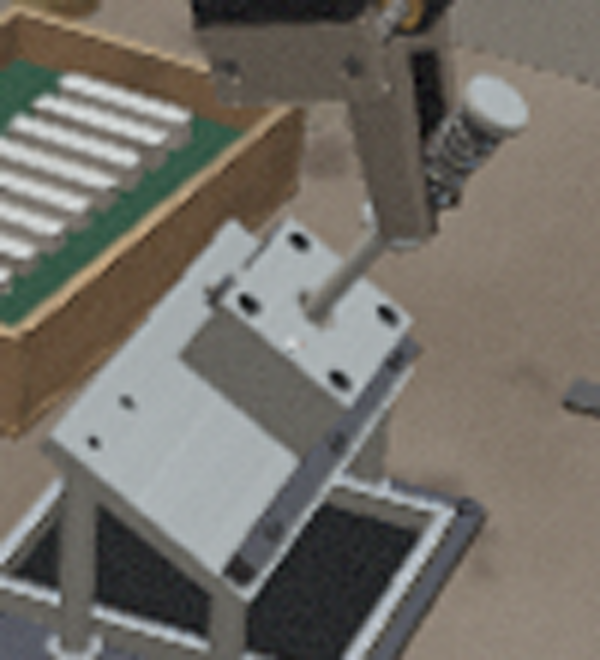

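Call:
arm_command --moves '[0.007,0,-0.007,0,0,0,0,0.014,0,-0.014,0,0,0,0,0.021,0,-0.021,0,0,0,0,0.028,0,-0.028,0,0,0,0,0.035,0,-0.035,0,0,0,0]'

```text
time_s: 27.85
tool_pos: [520.9, -275.8, 134.3]
eef_rot: [[-0.257, 0.118, -0.959], [-0.033, -0.993, -0.113], [-0.966, 0.002, 0.259]]
force: [0.5, 0.6, -1.6]
opening: 20.3
```

Call:
arm_command --moves '[0.007,0,-0.007,0,0,0,0,0.014,0,-0.014,0,0,0,0,0.021,0,-0.021,0,0,0,0,0.021,0,-0.021,0,0,0,0]'

```text
time_s: 28.25
tool_pos: [523.9, -274.9, 128.0]
eef_rot: [[-0.258, 0.118, -0.959], [-0.032, -0.993, -0.114], [-0.966, 0.001, 0.26]]
force: [0.9, -0.2, -2.5]
opening: 20.2
```

```bash
python3 - <<'E'
from f import *
sent([0.035,0,-.035,0,0,0]);sent([0.021,0,-.021,0,0,0]); show("g5")
E
```

```text
cmd tip in bed [ 1.80028445  0.64874259 -1.57027625] meas [ 1.37677786  0.72695205 -2.29351769] F bed [-0.51514356 -0.29832433 -2.59344389] 20.212139060342714 28.25
```

View pics/g5_scene.png

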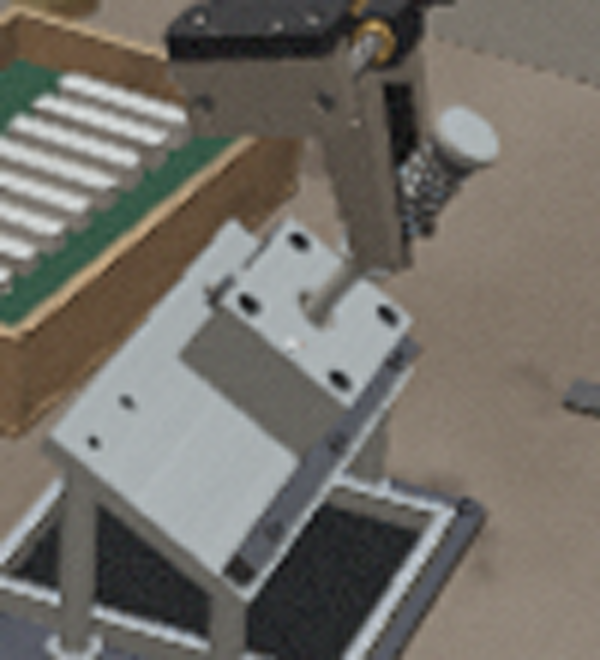

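View pics/g5_wrist.png

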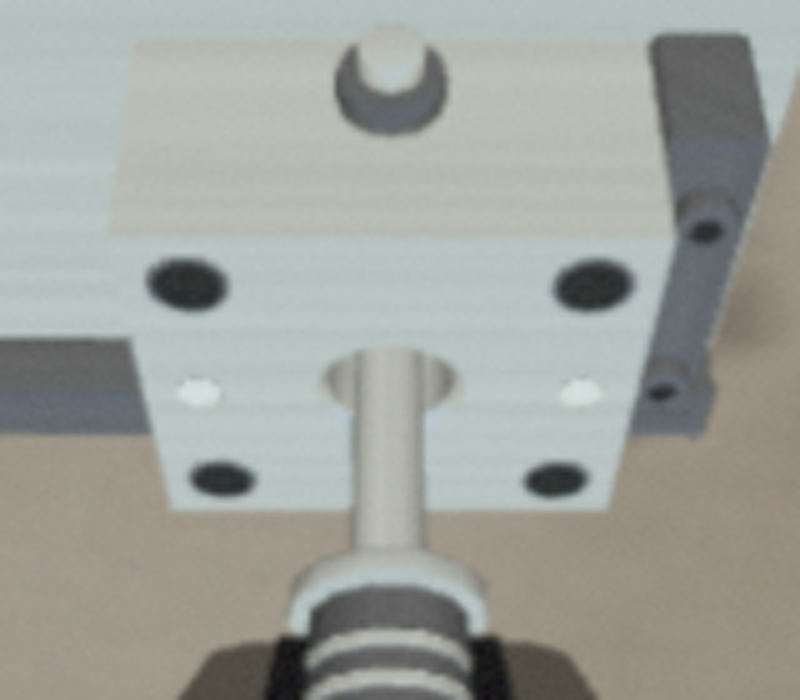

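Call:
arm_command --moves '[0.012,0,-0.012,0,0,0,0,0.024,0,-0.024,0,0,0,0,0.036,0,-0.036,0,0,0,0,0.045,0,-0.045,0,0,0,0,0.045,0,-0.045,0,0,0,0]'

```text
time_s: 28.9
tool_pos: [530.2, -274.3, 117.0]
eef_rot: [[-0.258, 0.118, -0.959], [-0.032, -0.993, -0.114], [-0.966, 0.001, 0.26]]
force: [0.2, 0.3, -2.3]
opening: 20.3
```

```bash
python3 - <<'E'
from f import *
sent([0.045,0,-.045,0,0,0]); show("g6",((370,470,150,250,6),(300,410,120,230,6),(240,400,100,260,5)))
E
```

```text
cmd tip in bed [  1.7914702    0.65333205 -14.29819443] meas [  1.36896815   0.66718808 -14.97088181] F bed [-0.93803979  0.27808906 -2.08091069] 20.289891985359 28.9
```

View pics/g6_scene.png

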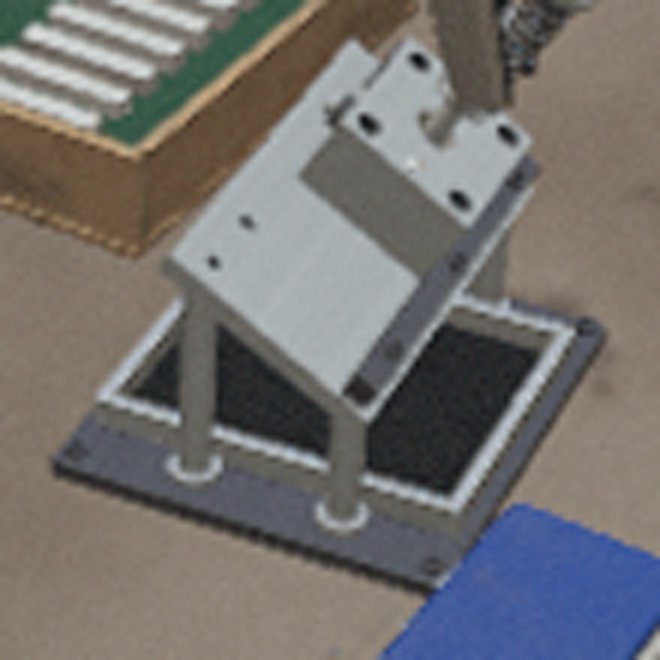

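Call:
arm_command --moves '[-0.03,0,0.03,0,0,0,0,-0.07,0,0.07,0,0,0,0,-0.12,0,0.12,0,0,0,0,-0.17,0,0.17,0,0,0,0,-0.22,0,0.22,0,0,0,0,-0.28,0,0.28,0,0,0,0,-0.35,0,0.35,0,0,0,0,-0.42,0,0.42,0,0,0,0,-0.42,0,0.42,0,0,0,0,-0.42,0,0.42,0,0,0,0]'

```text
time_s: 30.05
tool_pos: [471.4, -281.4, 221.0]
eef_rot: [[-0.256, 0.118, -0.96], [-0.033, -0.993, -0.113], [-0.966, 0.002, 0.258]]
force: [-0.5, -0.1, -1.9]
opening: 20.3
```

```bash
python3 - <<'E'
from f import *
sent([-0.42,0,.42,0,0,0]); show("g7",((370,470,150,250,6),(300,410,80,210,5),(200,420,60,260,3.6)))
E
```

```text
cmd tip in bed [  1.87373646   0.61049708 104.4957086 ] meas [  2.19816757   0.37137401 104.7418442 ] F bed [-1.38612055 -0.03986912 -1.39115208] 20.270407549943194 30.05
```

View pics/g7_scene.png

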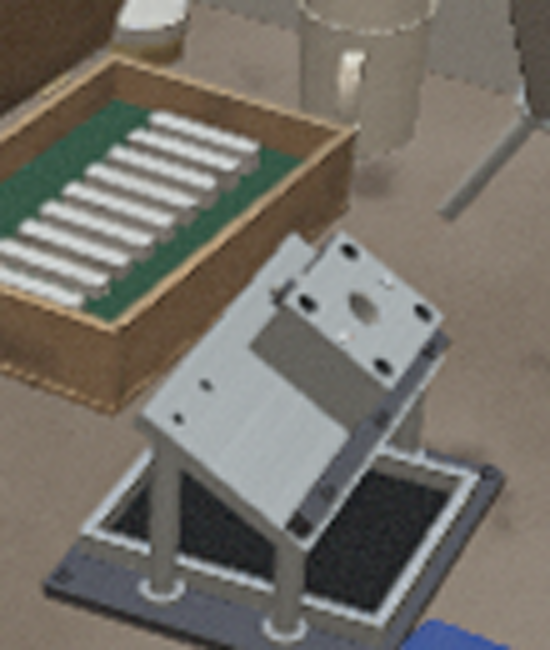

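View pics/g7_wrist.png

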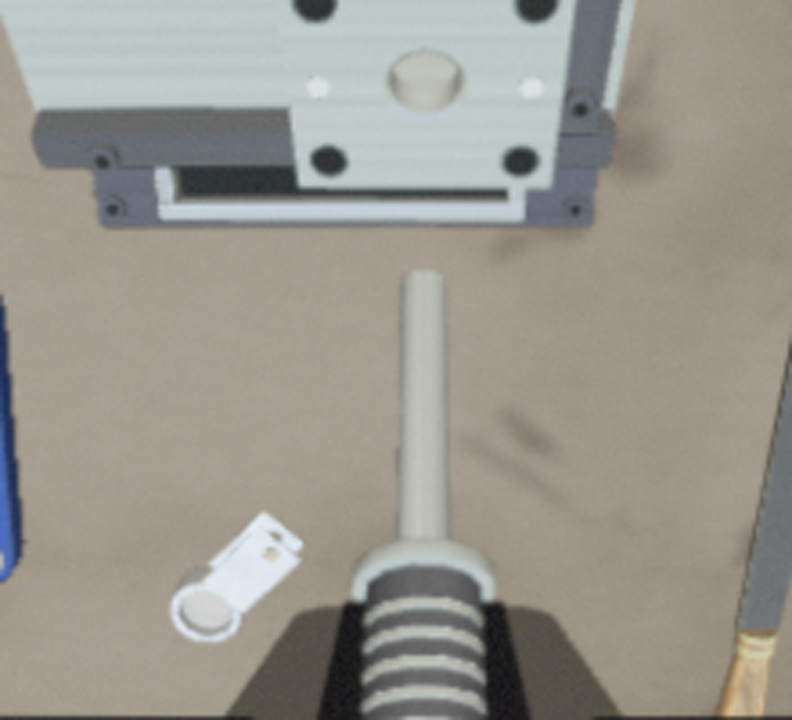

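View pics/g7_top.png

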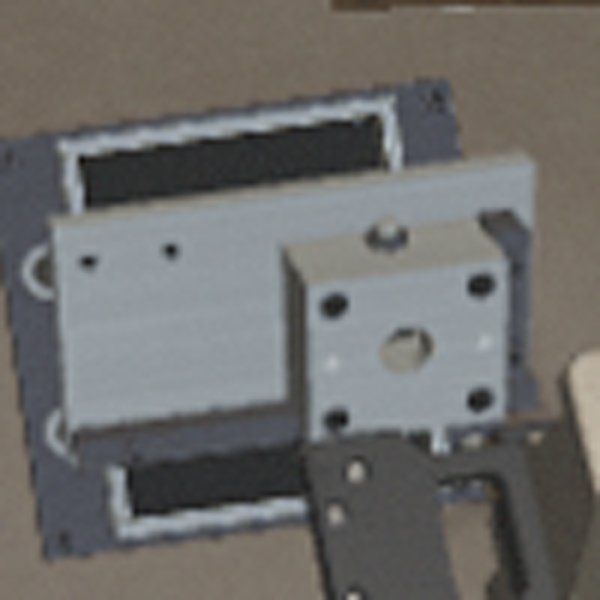

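```bash
python3 - <<'E'
from mv import *
R,p=load(); Rg,pg=pickle.load(open("grasp.pkl","rb")); print(p,pg)
m1=np.array([494.,-107,285]); m2=np.array([514.2,68,275.]); up=pg+[0,0,80]
print(rel(R,m1).tolist()); print(rel(Rg,m2,(R,m1)).tolist()); print(rel(Rg,up,(Rg,m2)).tolist())
E
```

```text
[ 471.26943799 -281.25559894  220.74454193] [514.27649974 217.92253882  68.41689372]
[-0.367, -0.852, -0.125, 0.0, 0.0, 0.0]
[-0.005, -0.857, -0.209, -0.04, -0.166, 0.023]
[0.31, -0.724, -0.585, 0.0, 0.0, 0.0]
```

Call:
arm_command --moves '[-0.2,-0.05,-0.05,0,0,0,0,-0.367,-0.2,-0.125,0,0,0,0,-0.367,-0.42,-0.125,0,0,0,0,-0.367,-0.64,-0.125,0,0,0,0,-0.367,-0.852,-0.125,0,0,0,0,-0.367,-0.852,-0.125,0,0,0,0]'

```text
time_s: 30.8
tool_pos: [493.4, -102.4, 283.9]
eef_rot: [[-0.259, 0.122, -0.958], [-0.031, -0.993, -0.118], [-0.965, -0.0, 0.261]]
force: [-0.9, 0.3, -2.5]
opening: 20.4
```

Call:
arm_command --moves '[-0.001,-0.17,-0.04,-0.008,-0.033,0.005,0,-0.002,-0.34,-0.08,-0.016,-0.066,0.009,0,-0.003,-0.51,-0.12,-0.024,-0.1,0.014,0,-0.004,-0.68,-0.16,-0.032,-0.133,0.018,0,-0.005,-0.857,-0.209,-0.04,-0.166,0.023,0,-0.005,-0.857,-0.209,-0.04,-0.166,0.023,0,-0.005,-0.857,-0.209,-0.04,-0.166,0.023,0]'

```text
time_s: 31.5
tool_pos: [514.4, 68.5, 271.8]
eef_rot: [[-0.684, 0.26, -0.681], [-0.186, -0.966, -0.182], [-0.705, 0.002, 0.709]]
force: [-0.4, -0.2, -1.4]
opening: 20.4
```

```bash
python3 - <<'E'
from mv import *
from rig import env
sent([-0.367,-.852,-.125,0,0,0]);R,p=sent([-.005,-.857,-.209,-.04,-.166,.023]);s=env.read_state()
Rg,pg=pickle.load(open("grasp.pkl","rb")); print(p,s["tool_pos"],s["opening"])
print(Ro.from_matrix(R.T@Rg).as_rotvec()*180/np.pi, rel(Rg,pg+[0,0,80]).tolist(), (R.T@(pg+[0,0,80]-p)/200), Ro.from_matrix(R.T@Rg).as_rotvec()/np.pi)
E
```

```text
[514.15005732  68.07689165 275.08516674] [514.38523381  68.54801879 271.84902894] 20.371611824225006
[ 5.32758536e-16 -6.59713078e-16  1.33268816e-15] [0.311, -0.724, -0.585, 0.0, -0.0, 0.0] [ 0.31050664 -0.72372331 -0.58504259] [ 2.95976964e-18 -3.66507266e-18  7.40382309e-18]
```

Call:
arm_command --moves '[0.0,-0.2,-0.1,0,0,0,0,0.05,-0.42,-0.25,0,0,0,0,0.15,-0.62,-0.4,0,0,0,0,0.25,-0.7237,-0.52,0,0,0,0,0.3105,-0.7237,-0.585,0,0,0,0,0.3105,-0.7237,-0.585,0,0,0,0,0.3105,-0.7237,-0.585,0,0,0,0,0.3105,-0.7237,-0.585,0,0,0,0]'

```text
time_s: 32.3
tool_pos: [515.6, 216.6, 149.6]
eef_rot: [[-0.68, 0.257, -0.686], [-0.182, -0.966, -0.181], [-0.71, 0.002, 0.704]]
force: [-0.0, -0.3, -1.4]
opening: 20.2
```

```bash
python3 - <<'E'
from mv import *
from rig import env
R,p=sent([0.3105,-.7237,-.585,0,0,0]);s=env.read_state()
Rg,pg=pickle.load(open("grasp.pkl","rb")); print(p-pg,s["tool_pos"]-pg)
t,ax=drift_in_tool(); tip=p+R@t; hole=np.array([545.9,226.2,50.])
for nm,(x0,x1,y0,y1) in (("scene",(200,300,200,340)),("wrist",(230,410,100,260)),("top",(180,260,180,260))):
    a=env.snapshot(nm); c=cam(a,s); sc=5 if nm!="wrist" else 4
    im=crop(a["pixels"][:,:,::-1].copy(),x0,x1,y0,y1,sc); 
    print(nm,"tip,head,hole pred",((proj(c,[tip,tip+R@ax*143,hole])+.5-[x0,y0])*sc).round(0).tolist()); cv2.imwrite(f"pics/h1_{nm}.png",im)
E
```

```text
[-3.70847803e-03 -5.81818706e-03  8.00069601e+01] [ 1.37171176 -1.28539451 81.21706611]
scene tip,head,hole pred [[219.0, 449.0], [180.0, 150.0], [228.0, 521.0]]
wrist tip,head,hole pred [[341.0, 152.0], [337.0, 950.0], [342.0, 17.0]]
top tip,head,hole pred [[147.0, 202.0], [34.0, 199.0], [173.0, 203.0]]
```

View pics/h1_scene.png

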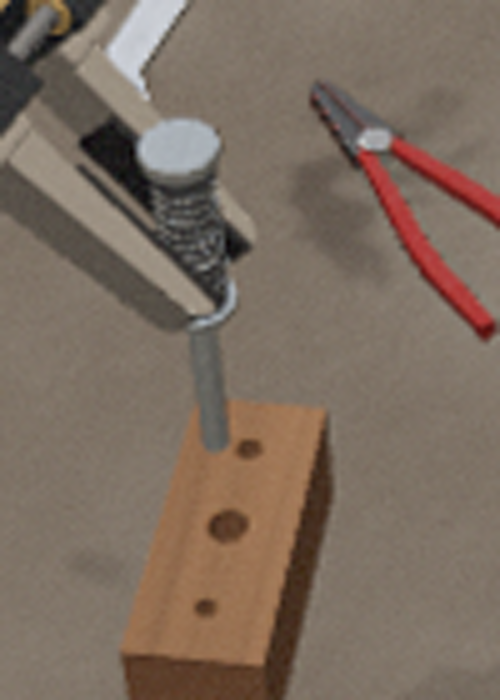

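View pics/h1_wrist.png

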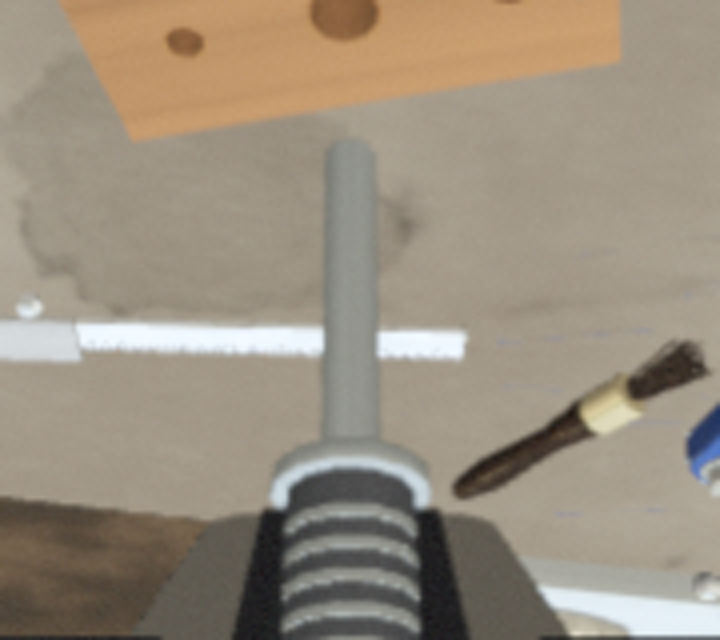

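Call:
arm_command --moves '[0,0,0,0,0,0,0,0,0,0,0,0,0,0]'

```text
time_s: 32.65
tool_pos: [514.5, 217.8, 147.9]
eef_rot: [[-0.682, 0.258, -0.684], [-0.184, -0.966, -0.182], [-0.708, 0.002, 0.706]]
force: [-0.7, 0.1, -1.4]
opening: 20.3
```

```bash
python3 - <<'E'
from mv import *
from rig import env
R,p=load();s=env.read_state()
Rg,pg=pickle.load(open("grasp.pkl","rb")); print(p-pg,s["tool_pos"]-pg,np.degrees(Ro.from_matrix(R.T@s["eef_rot"]).as_rotvec()))
t,ax=drift_in_tool(); R,p=s["eef_rot"],s["tool_pos"]; tip=p+R@t; hole=np.array([545.9,226.2,50.])
for nm,(x0,x1,y0,y1) in (("scene",(210,290,250,330)),("wrist",(260,380,95,235)),("top",(180,260,180,260))):
    a=env.snapshot(nm); c=cam(a,s); sc=8 if nm!="wrist" else 5
    im=crop(a["pixels"][:,:,::-1].copy(),x0,x1,y0,y1,sc); 
    print(nm,"tip,70,hole pred",((proj(c,[tip,tip+R@ax*70,hole])+.5-[x0,y0])*sc).round(0).tolist()); cv2.imwrite(f"pics/h2_{nm}.png",im)
E
```

```text
[-3.70847803e-03 -5.81818706e-03  8.00069601e+01] [ 0.2478148  -0.16827742 79.49235313] [0.0642304  0.04280212 0.04404436]
scene tip,70,hole pred [[270.0, 319.0], [242.0, 98.0], [285.0, 434.0]]
wrist tip,70,hole pred [[287.0, 215.0], [287.0, 610.0], [286.0, 48.0]]
top tip,70,hole pred [[236.0, 323.0], [155.0, 321.0], [276.0, 325.0]]
```

View pics/h2_scene.png

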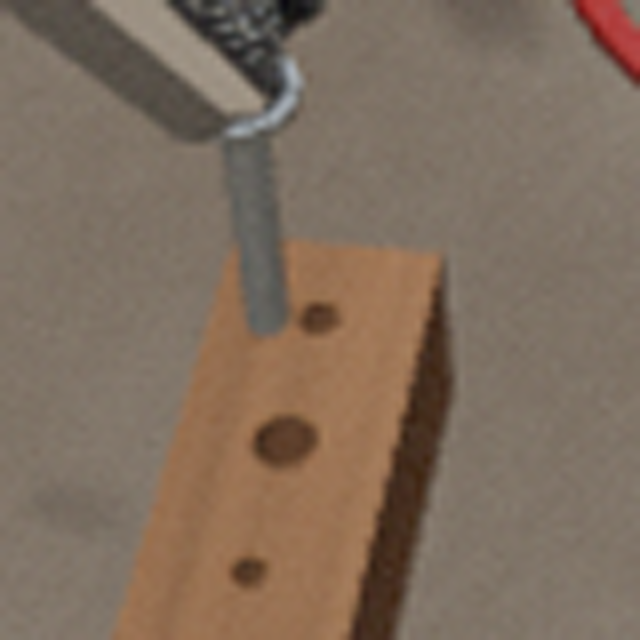

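View pics/h2_wrist.png

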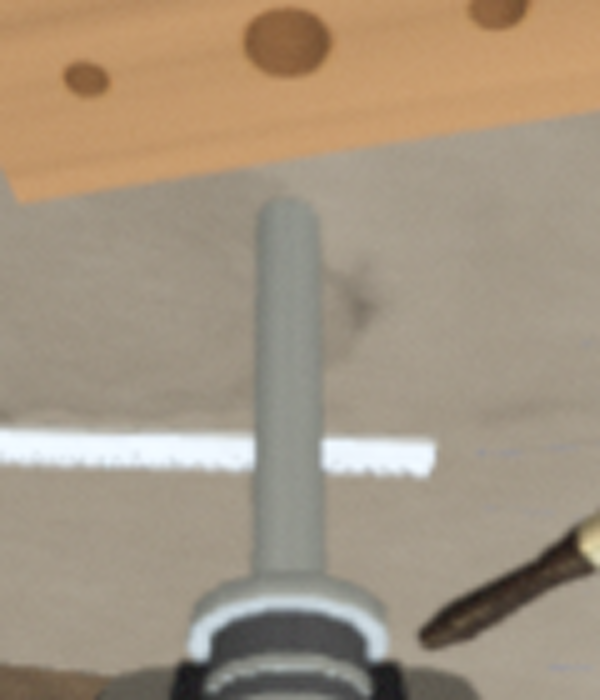

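View pics/h2_top.png

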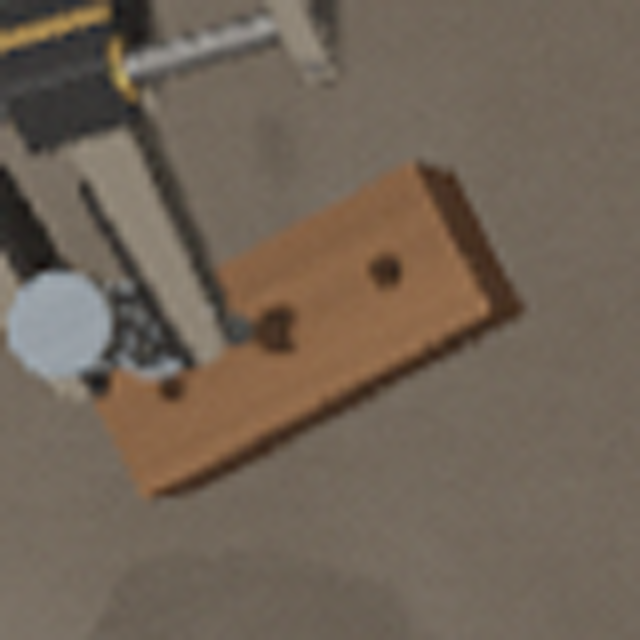

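Call:
arm_command --moves '[0.05,0,-0.05,0,0,0,0,0.1,0,-0.1,0,0,0,0,0.125,0,-0.125,0,0,0,0,0.14,0,-0.14,0,0,0,0,0.155,0,-0.155,0,0,0,0,0.17,0,-0.17,0,0,0,0,0.17,0,-0.17,0,0,0,0]'

```text
time_s: 33.5
tool_pos: [514.2, 217.7, 99.0]
eef_rot: [[-0.683, 0.259, -0.683], [-0.184, -0.966, -0.182], [-0.707, 0.002, 0.707]]
force: [0.6, 1.0, -2.7]
opening: 20.2
```

```bash
python3 - <<'E'
from mv import *
from rig import env
R,p=sent([.17,0,-.17,0,0,0]);s=env.read_state()
Rg,pg=pickle.load(open("grasp.pkl","rb")); print(p-pg,s["tool_pos"]-pg,s["force"])
for nm,(x0,x1,y0,y1) in (("scene",(210,290,250,330)),("wrist",(260,380,95,235))):
    a=env.snapshot(nm); sc=8 if nm!="wrist" else 5
    cv2.imwrite(f"pics/h3_{nm}.png",crop(a["pixels"][:,:,::-1].copy(),x0,x1,y0,y1,sc))
E
```

```text
[ 1.99933866e-02 -1.17652362e-02  3.19237052e+01] [-0.03395767 -0.19927258 30.60971613] [ 0.58853262  0.95589401 -2.65269842]
```

View pics/h3_scene.png

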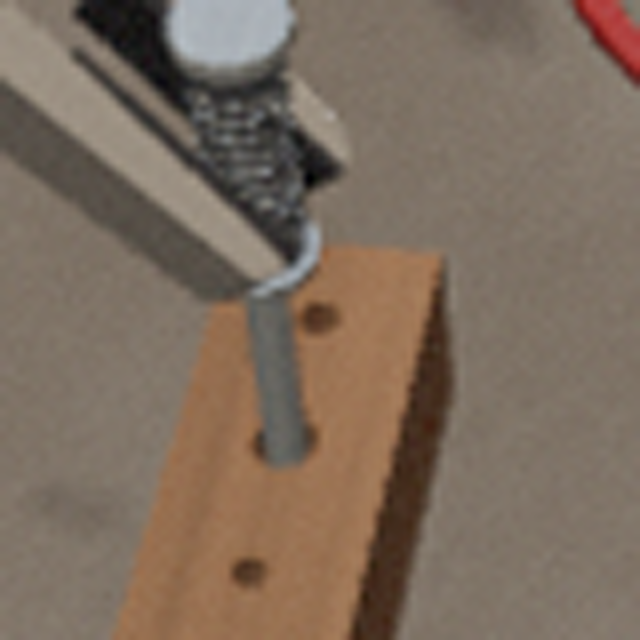

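View pics/h3_wrist.png

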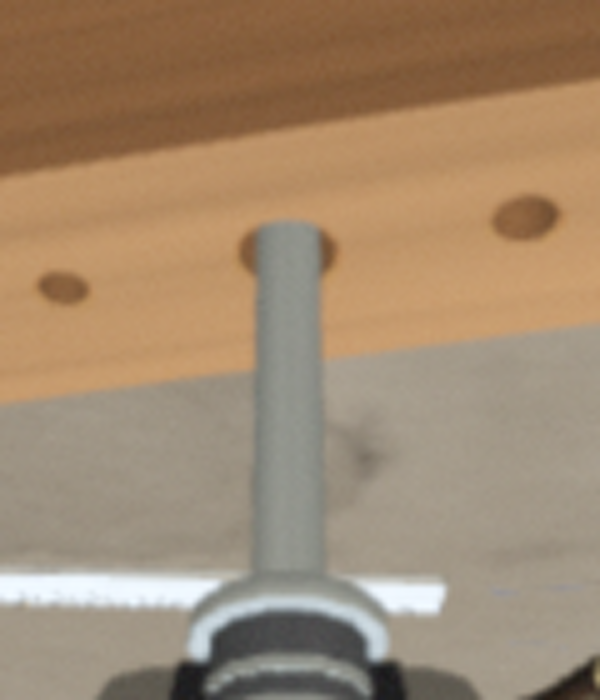

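Call:
arm_command --moves '[0.02,0,-0.02,0,0,0,0,0.04,0,-0.04,0,0,0,0,0.06,0,-0.06,0,0,0,0,0.08,0,-0.08,0,0,0,0,0.095,0,-0.095,0,0,0,0,0.105,0,-0.105,0,0,0,0,0.11,0,-0.11,0,0,0,0,0.11,0,-0.11,0,0,0,0]'

```text
time_s: 34.4
tool_pos: [514.4, 217.7, 68.2]
eef_rot: [[-0.683, 0.259, -0.684], [-0.184, -0.966, -0.182], [-0.707, 0.002, 0.707]]
force: [0.4, 0.8, -1.2]
opening: 20.2
```

Call:
arm_command --moves '[0,0,0,0,0,0,0.35,0,0,0,0,0,0,0.6,0,0,0,0,0,0,1,0,0,0,0,0,0,1,0,0,0,0,0,0,1,0,0,0,0,0,0,1,0,0,0,0,0,0,1,0,0,0,0,0,0,1,0,0,0,0,0,0,1]'

```text
time_s: 35.3
tool_pos: [514.4, 217.7, 68.3]
eef_rot: [[-0.682, 0.259, -0.684], [-0.184, -0.966, -0.182], [-0.707, 0.002, 0.707]]
force: [0.5, 0.6, 0.2]
opening: 90.0
```

```bash
python3 - <<'E'
from mv import *
from rig import env
R,p=sent([.11,0,-.11,0,0,0]);s=env.read_state(); print(s["opening"],s["force"])
for nm,(x0,x1,y0,y1) in (("scene",(190,300,220,340)),("wrist",(230,410,95,255))):
    a=env.snapshot(nm); sc=5 if nm!="wrist" else 4
    cv2.imwrite(f"pics/h4_{nm}.png",crop(a["pixels"][:,:,::-1].copy(),x0,x1,y0,y1,sc))
E
```

```text
90.00260447194147 [0.50884342 0.62262877 0.21217726]
```

View pics/h4_scene.png

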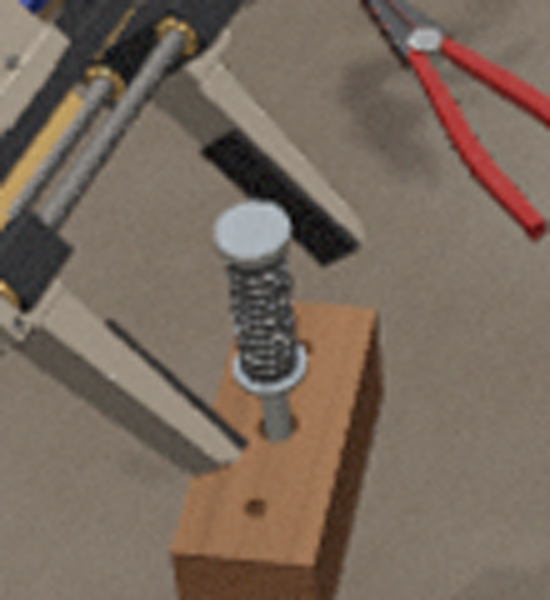

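View pics/h4_wrist.png

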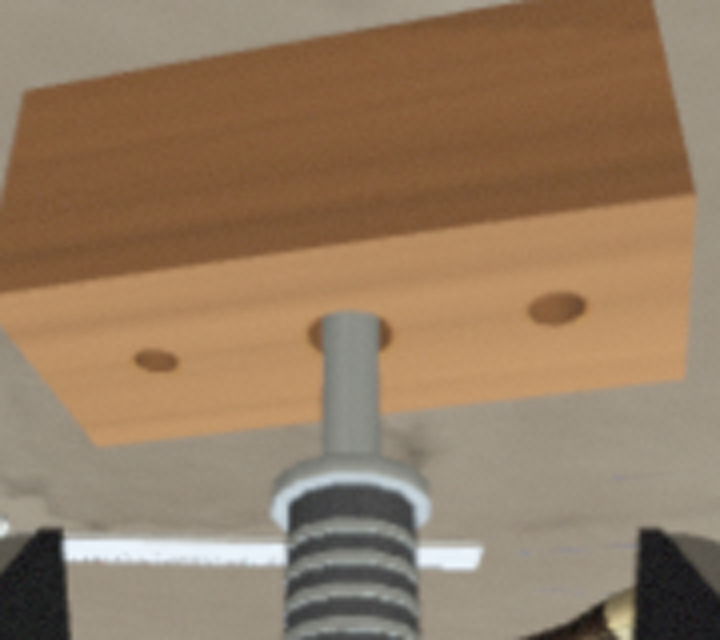

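Call:
arm_command --moves '[-0.1,0,0,0,0,0,1,-0.2,0,0,0,0,0,1,-0.35,0,0,0,0,0,1,-0.55,0,0,0,0,0,1,-0.55,0,0,0,0,0,1,-0.55,0,0,0,0,0,1]'

```text
time_s: 36.0
tool_pos: [589.7, 238.0, 145.9]
eef_rot: [[-0.682, 0.259, -0.684], [-0.184, -0.966, -0.182], [-0.708, 0.002, 0.706]]
force: [-0.3, 0.2, -0.8]
opening: 92.1
```

```bash
python3 - <<'E'
from mv import *
from rig import env
R,p=sent([-.55,0,0,0,0,0]);s=env.read_state(); print(p,s["tool_pos"],s["force"])
for nm,(x0,x1,y0,y1) in (("scene",(190,420,100,350)),("top",(170,480,140,260))):
    a=env.snapshot(nm); sc=2.5
    cv2.imwrite(f"pics/i1_{nm}.png",crop(a["pixels"][:,:,::-1].copy(),x0,x1,y0,y1,sc)); cv2.imwrite(f"pics/i1f_{nm}.png",a["pixels"][:,:,::-1])
E
```

```text
[589.40815046 238.03572462 147.04418848] [589.70643196 238.02152163 145.86200491] [-0.30069322  0.20482933 -0.78009028]
```

View pics/i1_scene.png

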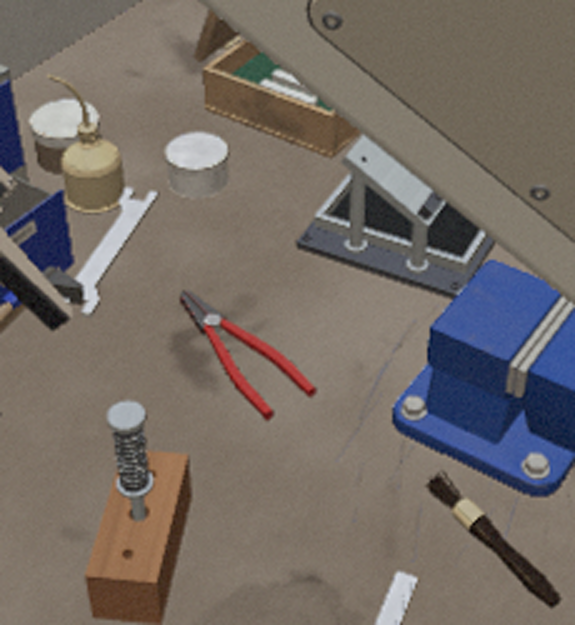

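View pics/i1_top.png

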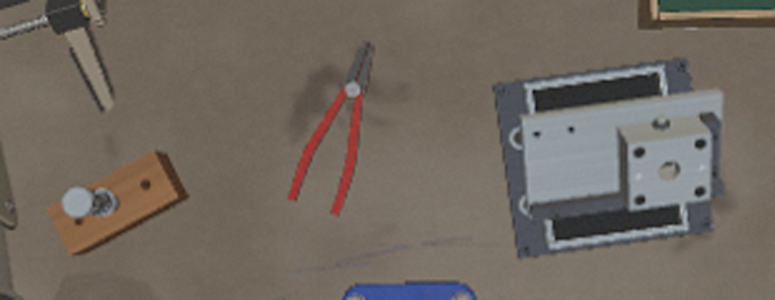

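```bash
python3 - <<'E'
from mv import *
s,a=pickle.load(open("f1_top.pkl","rb")); b=cv2.imread("pics/i1f_top.png")
A=cv2.cvtColor(a["pixels"],cv2.COLOR_RGB2GRAY)[180:222,405:470].astype(np.float32); B=cv2.cvtColor(b,cv2.COLOR_BGR2GRAY)[180:222,405:470].astype(np.float32)
print("shift px before/after push",cv2.phaseCorrelate(A,B,cv2.createHanningWindow(A.shape[::-1],cv2.CV_32F)))
c=cam(a); Rb,o=bedpose([577.3,-269.2,.1167])
im=crop(b,400,470,165,235,8); draw(im,c,box(-32,32,-35,35,0,36),Rb,o,(0,255,0),8,(400,165)); cv2.imwrite("pics/i2.png",im)
E
```

```text
shift px before/after push ((0.13980435752948495, 0.5839946801947029), 1.0480308676943366)
```

View pics/i2.png

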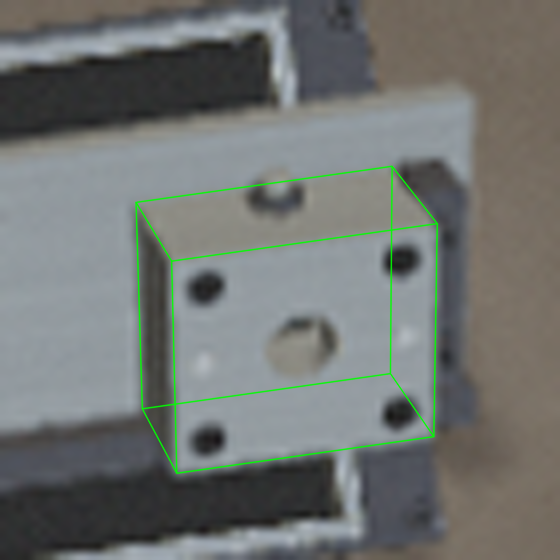

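```bash
python3 - <<'E'
from rig import env
print(env.job_done(), env.read_state()["time_s"])
E
```

```text
the job is handed in; nothing more can be done
the job is handed in; nothing more can be done
```

I handed the job in at about 36 s of the 61 s allowed. I believe all the steps are done, but I never saw the insert lying in the tray, because the bed hides it from every view I took.

- **Holder:** I pushed it along the fence until the force rose to about 22 N and it stopped moving. In the last top picture the model outline lies on the holder, square against both stops.
- **Insert:** I lowered the drift into the access hole. Its back met the tip at the expected depth, it moved at about 10 N, and the force fell to nothing by about 31 mm below the mouth. I then ran the tip on to about 51 mm with no resistance. Afterwards the hole looked empty, and I saw no insert outside the stand.
- **Drift:** I put it back with the same tool pose as when I picked it up. The last pictures show it upright in the middle hole with the gripper open and clear.

**Checks that disagreed:**
- **Fingertips:** They lie about 38 mm behind the reported TCP, so my first push passed over the holder without touching it.
- **First drift grasp:** It closed on the head instead of the handle. I released it and gripped the handle again at 45 degrees.
- **Cameras:** The wrist camera and the fixed cameras differed by about 3 mm in x. I used a position in between and corrected it at the hole.
- **Image shift:** Comparing the top pictures before and after the push gave a shift of about 0.6 pixel. The gripper was in part of that view, so I trusted the outline instead.

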